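Clear the drying rack and hang it up

ROBOT

A 6-joint arm with a two-finger parallel gripper is mounted at the origin on the work surface. World frame = base frame: x ahead of the robot, y to its left, z up, the work surface at z = 0. Lengths are in m, angles in rad, forces in N, time in s.
With the tool pointing down it reaches from about 0.35 to 0.975 m from the base axis. Payload 7.1 kg.
Tool frame: the origin (TCP) lies on the centre line of the jaws, within the pads' length; the fingertips stand 19 mm ahead of it and the grasp point (between the pads) is the TCP; x points along the fingers, y is the direction in which the jaws open and shut, and the axes are right-handed (so a half turn about x gives the same grasp; the last joint's range is limited). The gripper opens to 88 mm and grips with 3 to 60 N. Pads are 20 mm wide; open, the fingers measure 115 mm over their backs; the gripper's body (75 mm by 178 mm) begins 61 mm behind the grasp point.
Start: joints at [1.214, 0.423, 1.63, -0, 1.089, -0.019], TCP at [0.207, 0.59, 0.242] pointing down, gripper open.
Joint ranges: [-3, 3], [-0.9, 2.11], [0.09, 2.58], [-1.31, 4.45], [0.11, 2.69], [-2.54, 2.54]. Speed limits (rad/s): [2.39, 2.39, 3.01, 3.14, 3.14, 3.14].

INTERFACE

Orientations are given as a unit quaternion [w, x, y, z].
In Python, from rig import get_obs, capture, job_done gives the robot as it stands.
- The arm moves only by the tool step_arm, never from a script. Its argument "increments" is a list of rows, each an object of numbers: "x", "y", "z": the shift along the tool's x, y, z as a fraction of full scale; "rx", "ry", "rz": the turn, a rotation vector about the tool's x, y, z as a fraction of full scale. A call has 1 to 5 rows; each row is the pose to reach, as a shift and turn from the pose commanded when the call began, along the tool's axes at that moment; what a row does not reach only later rows make up. Full scale, the value 1, is 0.5 m for a shift and 0.5 rad for a turn. A row lasts 1/10 s, in which the tool goes at most 50 mm and 8.59 degrees, less where a joint would pass 70% of its speed; a pose out of reach is approached as far as the arm can. A call with a number of a shift or a turn outside -1 to 1 is refused whole. A call with a gripper value outside its range is refused whole. "gripper" is the gripper command: -1 is shut, 1 is fully open, values between are in proportion, set as the call begins (left out, the last holds). The fingers move at their own pace and stop on an object; "force" is the grip in N (left out, the last holds). Time passes only in rows, so rows that repeat a pose let the fingers close. It gives the time, the measured TCP pose, the force and the opening at its end, in the units of the state.
- get_obs(): the state, without advancing time (a new reading comes with each control period).
- capture(name): name is "scene" or "top" or "wrist"; returns a dict with "color" (384x512x3 uint8, red, green, blue), "fx", "fy", "cx", "cy" (pixels), "D" ([k1, k2, p1, p2, k3] as OpenCV has them; the pictures are not rectified), "eye" and "attitude" of the camera in the world. Camera axes: x right, y up, looking along -z (the intrinsics and any distortion apply to the point x, -y, -z); pixel columns grow to the right and rows downward; lengths in m; the calibration is good to about 2 mm. A picture is of the moment at which its call begins. There is no depth.
- job_done(): hands the job in, once; it reports no verdict.
The state is a dict: "t": time; "joints": joint angles; "joint_velocities": joint speeds; "joint_torque": joint torques, N m; "position": TCP position; "ee_rot": TCP orientation; "ft_force": force on the tool from outside, world axes, zero at the start; "moment": the same for the moment, N m; "finger_gap": finger opening in m.
Only numpy, scipy, OpenCV 4.12 (cv2) and the standard library are available. Lean on these libraries where they do the work, as an engineer would, in place of code of your own. Each camera call takes 0.05 s, during which the arm holds its last target.

TASK

The camp kit in the bamboo rack is dry: stand every titanium peg point down in the grey pot, and lean the dark board on its long edge, at a clear slant and squarely, against the front of the low oak box. Then hang the empty rack by its top bar on both hooks of the stand, making sure before you let go that the bar is down in both hooks. Leave the other things on the desk where they are, and the pot upright.

Things in the scene. Friction and masses are not known exactly. Their poses are not given: they have to be found in the camera images.
- rack: Bamboo drying rack, loose, 0.45 kg, 110 (x) x 242 (y) x 133 mm high; origin: centre of its underside, z up. Floor top at z = 20. An upper rail at z 58 to 68 (and alike a lower one, z 20 to 30) has five 15 mm square through-slots for pegs at x = -38, y = -96, -48, 0, 48, 96, and a long slot for the board, 15 mm wide, at x = +36; pegs and board stand on the floor. End panels at y = +-116, 76 high.
- bar_mid (a point): Middle of the rack's round hanging bar, on its axis: rack x = 0, y = 0, z = 120 mm. The bar runs along the rack's y, 14 mm diameter, free between two 26 mm wide posts at y = +-116 (133 high). Take the rack here from above; empty, it balances about the bar.
- bar_left (a point): Point on the axis of the hanging bar, 65 mm from its middle to the rack's +y side.
- bar_right (a point): Point on the axis of the hanging bar, 65 mm from its middle to the rack's -y side.
- board: Dark wooden serving board, loose, 0.2 kg, 10 (x, thickness) x 180 (y) x 150 mm (z), at first upright in the rack's rear slot; origin: middle of its lower long edge face, z up along the board. Both faces alike.
- board_top (a point): Middle of the board's upper edge, 150 mm above its origin along its z; 102 mm above the upper rails of the rack at the start.
- pot: Grey ceramic pot, loose, 0.8 kg, open top, rim radius 52 mm, wall 5 mm, 110 mm high, empty at first; origin: centre of its underside; inner floor about 5 to 6 mm up.
- stand: Two-hook stand, fixed: steel foot 150 (x) x 220 (y) x 10 mm, two oak posts 34 mm wide at y = +-65, up to z = 240, with a crossbar between them, their front faces at x = -10, and on the posts two round steel J-hooks (9 mm thick) that reach to -x, the front. Origin: centre of the foot's underside.
- seat_left (a point): Where the axis of a seated bar lies over the stand's +y hook: stand x = -85, y = +65, z = 211.5 mm. The hook is a V with 45 degree sides, so the bar centres itself; its tip (x = -103 to -108, top z = 218) stands 13 mm above the underside of a seated bar; its rear side ends at x = -63, z = 222 and runs level to the post. Bar over the tips, rails below the hooks, then down.
- seat_right (a point): The same over the -y hook: stand x = -85, y = -65, z = 211.5 mm.
- oakbox: Low honey-brown oak box with closed lid, fixed, 140 (x) x 200 (y) x 80 mm high; origin: centre of its underside. Its front, against which the board leans, is the face at x = -70 looking along its -x.
- box_edge (a point): Middle of the upper front edge of the oak box (x = -70, y = 0, z = 80 mm in its frame).
- puller: Yellow plastic peg puller lying on the desk, about 115 x 90 x 18 mm; loose, leave it alone. Origin: centre of its underside.
- mug: Blue ceramic mug, radius 40, 85 mm high, handle on its +y side; loose, leave it alone. Origin: centre of its underside.
- peg1: Silver titanium-style nail peg, loose, 150 mm long: shaft 9 mm diameter, pointed foot, flat head 14 mm diameter, top 9 mm, tapering into the shaft; 40 g; absent in some runs. At first upright in a slot of the rack, head 102 mm above the upper rail, 48 mm to the next slot. Origin: its tip; z along the peg to the head.
- peg2: Silver titanium-style nail peg, loose, 150 mm long: shaft 9 mm diameter, pointed foot, flat head 14 mm diameter, top 9 mm, tapering into the shaft; 40 g; absent in some runs. At first upright in a slot of the rack, head 102 mm above the upper rail, 48 mm to the next slot. Origin: its tip; z along the peg to the head.
- peg3: Silver titanium-style nail peg, loose, 150 mm long: shaft 9 mm diameter, pointed foot, flat head 14 mm diameter, top 9 mm, tapering into the shaft; 40 g; absent in some runs. At first upright in a slot of the rack, head 102 mm above the upper rail, 48 mm to the next slot. Origin: its tip; z along the peg to the head.
- peg4: Silver titanium-style nail peg, loose, 150 mm long: shaft 9 mm diameter, pointed foot, flat head 14 mm diameter, top 9 mm, tapering into the shaft; 40 g; absent in some runs. At first upright in a slot of the rack, head 102 mm above the upper rail, 48 mm to the next slot. Origin: its tip; z along the peg to the head.
- peg5: Silver titanium-style nail peg, loose, 150 mm long: shaft 9 mm diameter, pointed foot, flat head 14 mm diameter, top 9 mm, tapering into the shaft; 40 g; absent in some runs. At first upright in a slot of the rack, head 102 mm above the upper rail, 48 mm to the next slot. Origin: its tip; z along the peg to the head.
Not all that is in view belongs to the job. Leave any purple look-alike of the pot alone.

How it is judged:
On the way, in this order (a step that is already met when the one before it is completed fails the run):
1. The rack is emptied: all pegs stand point down in the pot and the board leans against the oak box (horizontal distance between each of peg1, peg2, peg3, peg4, peg5 and pot below 0.052 m and z of peg1 in the frame of pot between -0.005 and 0.035 m and angle between each of peg1, peg2, peg3, peg4, peg5's own z axis and vertical below 0.95 rad and z of peg2 in the frame of pot between -0.005 and 0.035 m and z of peg3 in the frame of pot between -0.005 and 0.035 m and z of peg4 in the frame of pot between -0.005 and 0.035 m and z of peg5 in the frame of pot between -0.005 and 0.035 m and angle between board's own z axis and vertical between 0.12 and 0.7 rad and height (world z) of board below 0.012 m and contact force between board and oakbox above 0.03 N and x of board in the frame of oakbox between -0.16 and -0.078 m and y of board in the frame of oakbox between -0.07 and 0.07 m and angle between the y axis of board and the y axis of oakbox, either way round below 0.22 rad), for 0.3 s.
2. The bar is down in both hooks while the gripper still holds the rack (z of bar_left in the frame of stand between 0.2065 and 0.2165 m and x of bar_left in the frame of stand between -0.105 and -0.065 m and z of bar_right in the frame of stand between 0.2065 and 0.2165 m and x of bar_right in the frame of stand between -0.105 and -0.065 m and y of bar_mid in the frame of stand between -0.04 and 0.04 m and contact force between the fingers and rack above 0.3 N), for 0.2 s.
At the end, for the whole second after the job is handed in: Every peg is head up in the pot; the board's long edge is on the desk, the board leaning on the oak box front, within 70 mm of centre, 0.22 rad of parallel, slanted 0.12 to 0.70 rad; bar in both hooks (5 mm in height, 20 fore-aft, 40 sideways), rack upright to 0.25 rad, pot upright, all at rest (all of step 1 and z of bar_left in the frame of stand between 0.2065 and 0.2165 m and x of bar_left in the frame of stand between -0.105 and -0.065 m and z of bar_right in the frame of stand between 0.2065 and 0.2165 m and x of bar_right in the frame of stand between -0.105 and -0.065 m and y of bar_mid in the frame of stand between -0.04 and 0.04 m and linear speed of each of rack, board, pot below 0.03 m/s and angular speed of rack below 0.3 rad/s and angle between rack's own z axis and vertical below 0.25 rad and angle between pot's own z axis and vertical below 0.1 rad); the robot touches nothing.
It fails at once if the puller is pushed more than 40 mm or tipped over (distance of puller from where it was at the start of the episode above 0.04 m or angle between puller's own z axis and vertical above 0.6 rad).
It fails at once if the mug is pushed more than 40 mm or tipped over (distance of mug from where it was at the start of the episode above 0.04 m or angle between mug's own z axis and vertical above 0.6 rad).
It fails at once if the pot is knocked over (angle between pot's own z axis and vertical above 0.7 rad).
Of peg1, peg2, peg3, peg4, peg5 only 3 to 5 are there at a start; the rules pass over those that are not, and their reading is None.
At some moment in a run one of pot may be knocked a few centimetres aside while the robot is not near it.
It also fails if it takes over 208 s, if anything falls off the work surface, if the arm or the gripper's body presses on something with over 40 N, if the wrist force passes 120 N, or if a joint passes its speed limit or range.

## Working session

There is one attempt and no reset: what is moved stays moved. The work goes in short steps, Python scripts to look and compute and a tool call to move; the robot and the scene stay as the last step left them, time stands still between calls to the robot, and variables do not carry over. Pictures are saved under pics/ and viewed, and the job is handed in when it is done.

Besides the shell and the picture viewer there is one more tool, called after "Call:" by a JSON object that holds its "api" and its "payload", one argument or row to a line. step_arm: Moves the arm, as the interface text tells. Shift numbers are shares of 0.5 m and turn numbers shares of 0.5 rad, none past 1 either way. Its arguments: {"type":"object","properties":{"increments":{"type":"array"},"gripper":{"type":"number"},"force":{"type":"number"}},"required":["increments"]}

```bash
ls; mkdir -p pics; cat > h.py <<'E'
import numpy as np, cv2
from rig import get_obs, capture, job_done
from scipy.spatial.transform import Rotation as R
def Rq(q): return R.from_quat([q[1],q[2],q[3],q[0]])
def camR(c):
    a=np.array(c["attitude"],float)
    return a if a.shape==(3,3) else Rq(a).as_matrix()
def K(c): return np.array([[c["fx"],0,c["cx"]],[0,c["fy"],c["cy"]],[0,0,1.]])
def ray(c,u,v):
    p=cv2.undistortPoints(np.array([[[u,v]]],float),K(c),np.array(c["D"],float))[0,0]
    return np.array(c["eye"],float), camR(c)@np.array([p[0],-p[1],-1.])
def onz(c,u,v,z):
    e,d=ray(c,u,v); return e+d*(z-e[2])/d[2]
def proj(c,P):
    P=np.atleast_2d(P); q=(P-np.array(c["eye"]))@camR(c); q=q*[1,-1,-1]
    return cv2.projectPoints(q.reshape(-1,1,3),np.zeros(3),np.zeros(3),K(c),np.array(c["D"],float))[0].reshape(-1,2)
def save(c,n,s=1.5,box=None):
    im=c["color"][:,:,::-1]
    if box: im=im[box[1]:box[3],box[0]:box[2]]
    cv2.imwrite("pics/"+n,cv2.resize(im,None,fx=s,fy=s,interpolation=cv2.INTER_CUBIC))
def tri(*prs):
    A=np.zeros((3,3));b=np.zeros(3)
    for c,u,v in prs:
        e,d=ray(c,u,v); d=d/np.linalg.norm(d); M=np.eye(3)-np.outer(d,d);A+=M;b+=M@e
    return np.linalg.solve(A,b)
E
python3 - <<'E'
from h import *
import pickle
o=get_obs(); print(o)
for n in ["scene","top","wrist"]:
    c=capture(n); save(c,n+"0.png"); pickle.dump(c,open(n+"0.pkl","wb"))
    print(n,c["eye"],c["attitude"],c["fx"],c["fy"],c["cx"],c["cy"],c["D"])
E
```

```text
pics
{'t': 0.0, 'joints': array([ 1.21400234e+00,  4.23872535e-01,  1.63069588e+00, -2.36053620e-06,
        1.08856741e+00, -1.90028767e-02]), 'joint_velocities': array([-0.00074168, -0.00085773,  0.0014806 , -0.00086633,  0.00274512,
        0.00028981]), 'joint_torque': array([-1.36511637e-03, -5.44641638e+01, -2.73654842e+01,  6.42930600e-02,
        2.30746128e-02, -1.20699406e-04]), 'position': array([0.20692143, 0.5891948 , 0.24087957]), 'ee_rot': array([ 0.69694404,  0.11832367,  0.69714642, -0.11939592]), 'ft_force': array([ 0.13435499, -0.30727901,  0.05276244]), 'moment': array([ 0.01557125, -0.00697811, -0.0169279 ]), 'finger_gap': 0.08783905782389094}
scene [1.14742207 0.30071899 0.83080031] [0.46176941 0.19940215 0.33087796 0.79845323] 379.6226785470177 379.6226785470177 255.68392151267085 189.3697619891327 [-0.04524384  0.          0.          0.          0.        ]
top [ 0.51273791 -0.01596821  1.29023382] [ 0.70815264  0.01715484 -0.02075028 -0.70554587] 482.9327152570326 482.9327152570326 252.5258618818462 198.9828719779103 [-0.1227568  0.         0.         0.         0.       ]
wrist [0.12569226 0.61781211 0.38427419] [ 0.80587823 -0.12692233 -0.089016    0.57142554] 326.20933453264036 326.20933453264036 255.9495045788407 188.4388130219811 [-0.05521557  0.          0.          0.          0.        ]
```

View pics/scene0.png

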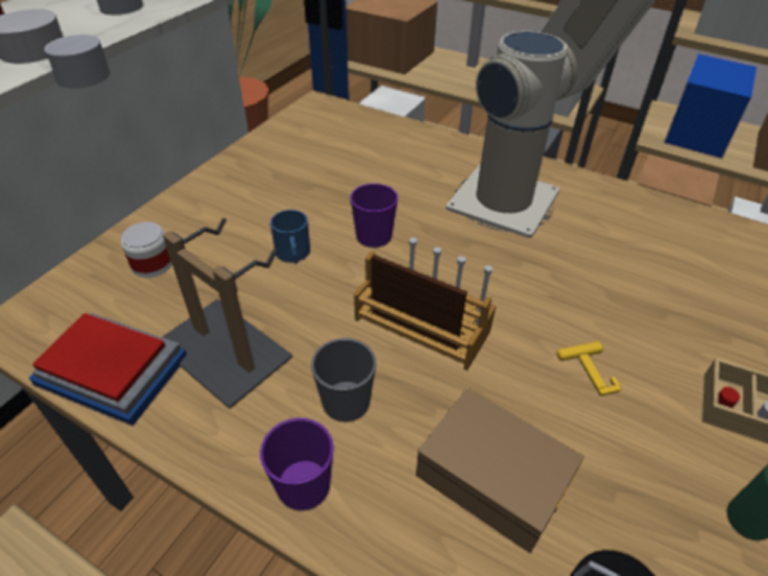

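View pics/top0.png

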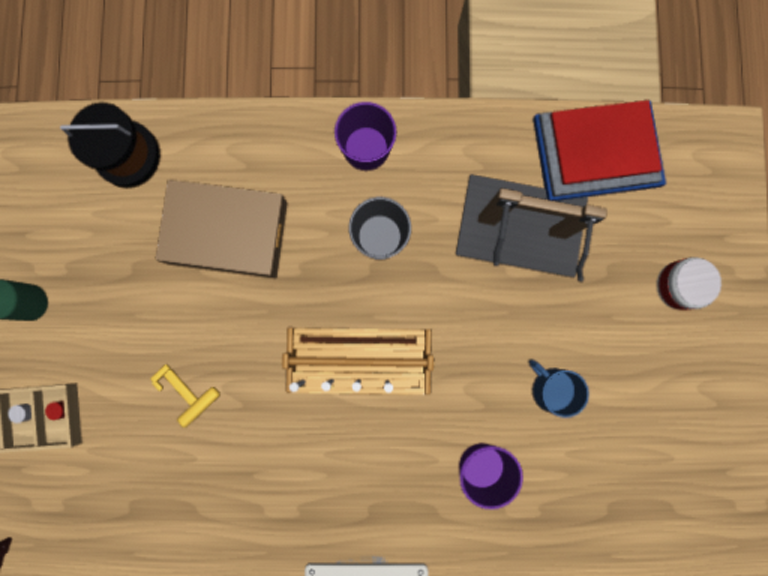

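View pics/wrist0.png

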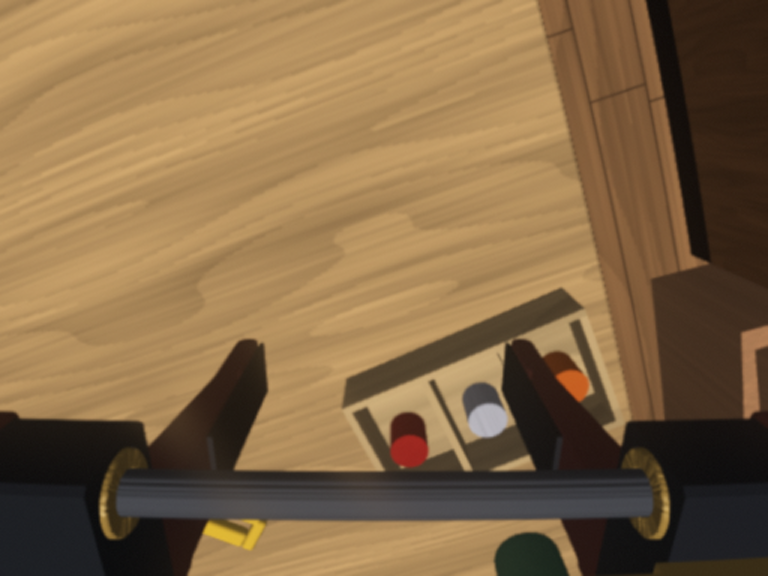

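Scene: the grey pot is at top (253,152). Look-alikes are purple pots at top (243,90) and (327,317). The rack has 4 pegs, heads at about (196,258), (217,257), (238,257) and (259,258). The brown oak box is at (147,152), not the compartment box at (25,277). The stand's hooks point towards the robot. Next I check the choice in close crops.

```bash
python3 - <<'E'
from h import *
import pickle
c=pickle.load(open("top0.pkl","rb"))
a=c["color"][:,:,::-1]
im=np.hstack([cv2.resize(a[205:275,180:300],None,fx=5,fy=5,interpolation=cv2.INTER_CUBIC)])
cv2.imwrite("pics/c1.png",im)
cv2.imwrite("pics/c2.png",cv2.resize(a[105:200,95:410],None,fx=2.5,fy=2.5,interpolation=cv2.INTER_CUBIC))
c=pickle.load(open("scene0.pkl","rb"));a=c["color"][:,:,::-1]
cv2.imwrite("pics/c3.png",cv2.resize(a[150:250,220:340],None,fx=5,fy=5,interpolation=cv2.INTER_CUBIC))
E
```

```text
(no output)
```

View pics/c1.png

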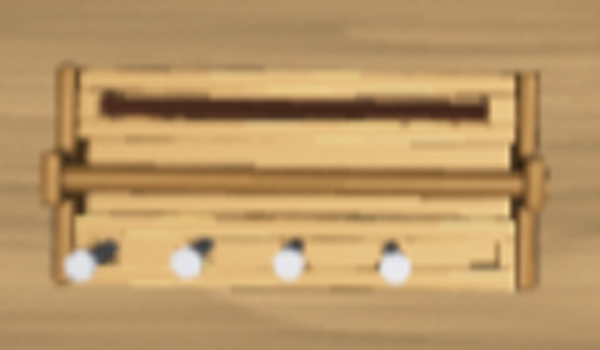

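View pics/c2.png

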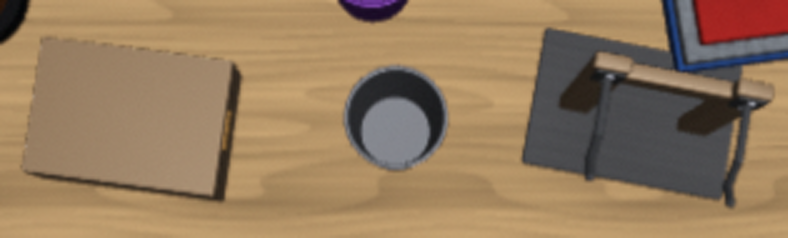

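View pics/c3.png

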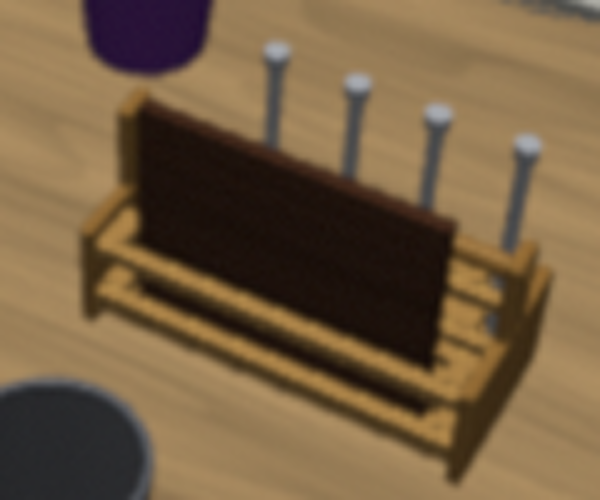

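```bash
python3 - <<'E'
from h import *
import pickle
np.set_printoptions(precision=4,suppress=True)
c=pickle.load(open("top0.pkl","rb"));s=pickle.load(open("scene0.pkl","rb"))
f=lambda x,y:(180+x/5-.4,205+y/5-.4)
top=[f(80,265),f(187,262),f(288,263),f(395,268)]
g=lambda x,y:(220+x/5-.4,150+y/5-.4)
# scene order: rightmost is which? y larger is right in the scene
sc=[g(527,145),g(437,113),g(356,82),g(277,49)]
for a,b in zip(top,sc): print("head",onz(c,*a,.170),tri((c,*a),(s,*b)))
print("bar ends",onz(c,*f(50,178),.133),onz(c,*f(535,185),.133))
h=lambda x,y:(95+x/2.5-.3,105+y/2.5-.3)
B=[onz(c,*h(*p),.08) for p in [(42,38),(232,62),(215,195),(25,170)]]
print("box",np.array(B)); 
for i in range(4): print(np.linalg.norm(B[i]-B[i-1]))
print("pot",onz(c,*h(395,118),.11))
print("foot",[onz(c,*h(*p),.01)[:2] for p in [(545,28),(720,198),(523,162)]])
print("posts",[onz(c,*h(*p),.24)[:2] for p in [(613,62),(752,92)]])
print("tips",[onz(c,*h(*p),.216)[:2] for p in [(590,178),(729,204)]])
E
```

```text
head [0.4365 0.1097 0.17  ] [0.4363 0.1102 0.1705]
head [0.4382 0.0601 0.17  ] [0.4381 0.0605 0.1713]
head [0.4379 0.0134 0.17  ] [0.4379 0.0137 0.1719]
head [ 0.4358 -0.0361  0.17  ] [ 0.4355 -0.0353  0.1721]
bar ends [0.4754 0.1286 0.133 ] [ 0.473  -0.1036  0.133 ]
box [[0.7794 0.3404 0.08  ]
 [0.7538 0.1438 0.08  ]
 [0.6181 0.1591 0.08  ]
 [0.6432 0.3543 0.08  ]]
0.13691124890427292
0.19828825890541704
0.1365596955536199
0.19680328681304177
pot [ 0.6922 -0.0219  0.11  ]
foot [array([ 0.8064, -0.1838]), array([ 0.6234, -0.3721]), array([ 0.6608, -0.1592])]
posts [array([ 0.7237, -0.2139]), array([ 0.6983, -0.3387])]
tips [array([ 0.6229, -0.1965]), array([ 0.6002, -0.323 ])]
```

```bash
cat > p.py <<'E'
# p.py x y z jawyaw [tilt_about_jaw]  -> increments from measured pose
import sys
from h import *
np.set_printoptions(precision=4,suppress=True)
def goal_R(yaw,tilt=0,ref=None):
    best=None
    for k in (0,np.pi):
        y=np.array([np.cos(yaw+k),np.sin(yaw+k),0]);x=np.array([0,0,-1.])
        M=R.from_matrix(np.column_stack([x,y,np.cross(x,y)]))
        # world-fixed tilt about the given (k=0) jaw axis
        M=R.from_rotvec(tilt*np.array([np.cos(yaw),np.sin(yaw),0]))*M
        if ref is None: return M
        a=(ref.inv()*M).magnitude()
        if best is None or a<best[0]: best=(a,M)
    return best[1]
if __name__=="__main__":
    a=[float(v) for v in sys.argv[1:]]
    o=get_obs(); Rc=Rq(o["ee_rot"]); p=np.array(o["position"])
    G=goal_R(a[3],a[4] if len(a)>4 else 0,Rc)
    d=Rc.inv().apply(np.array(a[:3])-p); r=(Rc.inv()*G).as_rotvec()
    jy=Rc.apply([0,1,0]); 
    print("t",round(o["t"],2),"pos",p,"jawyaw",round(np.arctan2(jy[1],jy[0]),3),"appr",Rc.apply([1,0,0]),"gap",round(o["finger_gap"],4),"F",o["ft_force"],"j",o["joints"])
    print("shift",np.round(d/.5,3),"turn",np.round(r/.5,3),"rows",round(max(np.linalg.norm(d)/.05,np.linalg.norm(r)/np.deg2rad(8.59)),1))
E
python3 p.py .4375 .11 .26 1.56; python3 p.py .4375 .11 .26 0
```

```text
t 0.15 pos [0.2069 0.5893 0.2411] jawyaw 1.233 appr [-0.0004 -0.0011 -1.    ] gap 0.0881 F [0.1622 0.1235 1.1947] j [ 1.214   0.4237  1.6305  0.      1.0886 -0.019 ]
shift [-0.037 -0.752  0.753] turn [-0.654 -0.     0.002] rows 10.6
t 0.15 pos [0.2069 0.5893 0.2411] jawyaw 1.233 appr [-0.0004 -0.0011 -1.    ] gap 0.0881 F [0.1622 0.1235 1.1947] j [ 1.214   0.4237  1.6305  0.      1.0886 -0.019 ]
shift [-0.037 -0.752  0.753] turn [2.466 0.001 0.002] rows 10.6
```

Call:
{"api": "step_arm", "payload": {
  "increments": [
    {"x":-0.037,"y":-0.752,"z":0.753,"rx":-0.654},
    {"x":-0.037,"y":-0.752,"z":0.753,"rx":-0.654},
    {"x":-0.037,"y":-0.752,"z":0.753,"rx":-0.654},
    {"x":-0.037,"y":-0.752,"z":0.753,"rx":-0.654},
    {"x":-0.037,"y":-0.752,"z":0.753,"rx":-0.654}
  ],
  "gripper": -0.1,
  "force": 15
}}

```text
$.increments[0]: bad value
```

```bash
python3 p.py .4375 .11 .26 1.56
```

```text
t 0.15 pos [0.2069 0.5893 0.2411] jawyaw 1.233 appr [-0.0004 -0.0011 -1.    ] gap 0.0881 F [0.1622 0.1235 1.1947] j [ 1.214   0.4237  1.6305  0.      1.0886 -0.019 ]
shift [-0.037 -0.752  0.753] turn [-0.654 -0.     0.002] rows 10.6
```

Call:
{"api": "step_arm", "payload": {
  "increments": [
    {"x":-0.02,"y":-0.38,"z":0.38,"rx":-0.33,"ry":0,"rz":0},
    {"x":-0.02,"y":-0.38,"z":0.38,"rx":-0.33,"ry":0,"rz":0},
    {"x":-0.02,"y":-0.38,"z":0.38,"rx":-0.33,"ry":0,"rz":0},
    {"x":-0.02,"y":-0.38,"z":0.38,"rx":-0.33,"ry":0,"rz":0},
    {"x":-0.02,"y":-0.38,"z":0.38,"rx":-0.33,"ry":0,"rz":0}
  ],
  "gripper": -0.1,
  "force": 15
}}

```text
t: 0.65
position: [0.3155, 0.3626, 0.2509]
ee_rot: [0.704, 0.061, 0.704, -0.061]
ft_force: [0.9, 0.1, -0.4]
finger_gap: 0.0513
```

```bash
python3 p.py .4375 .11 .26 1.56
```

```text
t 0.65 pos [0.3155 0.3626 0.2509] jawyaw 1.399 appr [-0.     -0.0002 -1.    ] gap 0.0513 F [ 0.9035  0.1468 -0.3657] j [ 0.83    0.1978  1.9323 -0.0001  1.0117 -0.5686]
shift [-0.018 -0.456  0.327] turn [-0.323  0.     0.   ] rows 5.6
```

Call:
{"api": "step_arm", "payload": {
  "increments": [
    {"x":-0.018,"y":-0.456,"z":0.327,"rx":-0.323,"ry":0,"rz":0},
    {"x":-0.018,"y":-0.456,"z":0.327,"rx":-0.323,"ry":0,"rz":0},
    {"x":-0.018,"y":-0.456,"z":0.327,"rx":-0.323,"ry":0,"rz":0},
    {"x":-0.018,"y":-0.456,"z":0.327,"rx":-0.323,"ry":0,"rz":0},
    {"x":-0.018,"y":-0.456,"z":0.327,"rx":-0.323,"ry":0,"rz":0}
  ]
}}

```text
t: 1.15
position: [0.4216, 0.1428, 0.259]
ee_rot: [0.707, 0.004, 0.707, -0.004]
ft_force: [0.4, 0.5, -0.4]
finger_gap: 0.0392
```

```bash
python3 - <<'E'
from h import *
c=capture("wrist"); save(c,"w1.png")
for y in (.1097,.0603,.0134,-.0358): print(proj(c,[.4375,y,.17]))
E
python3 p.py .4375 .11 .2 1.56;
```

```text
[[213.10561819 222.30276417]]
[[149.97629299 222.75951267]]
[[ 91.35568782 223.0498654 ]]
[[ 31.99368013 223.19751068]]
t 1.2 pos [0.4245 0.1375 0.2593] jawyaw 1.556 appr [ 0.0023 -0.0025 -1.    ] gap 0.0394 F [ 2.2343 -2.5185  0.6372] j [ 0.2885  0.1313  1.9926 -0.0035  1.0161 -1.2659]
shift [ 0.119 -0.054  0.027] turn [-0.007  0.005  0.005] rows 1.3
```

View pics/w1.png

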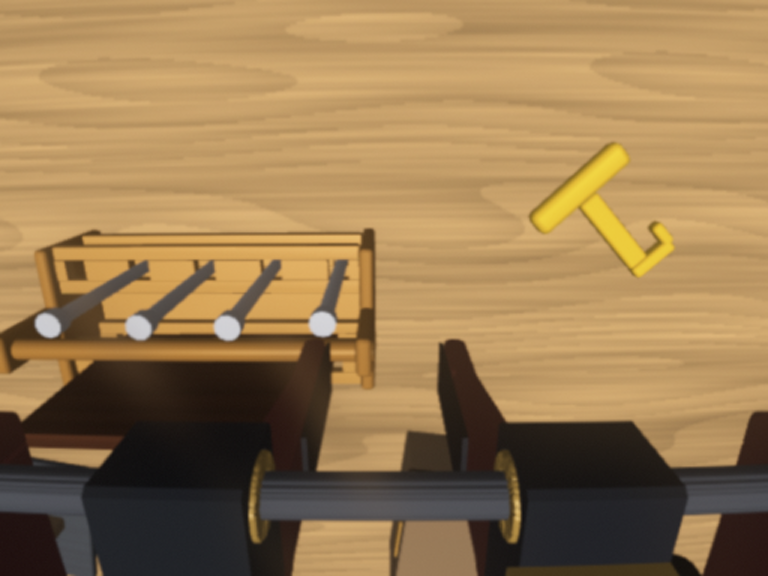

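Call:
{"api": "step_arm", "payload": {
  "increments": [
    {"x":0.0,"y":-0.054,"z":0.027,"rx":-0.007,"ry":0.005,"rz":0.005},
    {"x":0.08,"y":-0.054,"z":0.027,"rx":-0.007,"ry":0.005,"rz":0.005},
    {"x":0.08,"y":-0.054,"z":0.027,"rx":-0.007,"ry":0.005,"rz":0.005},
    {"x":0.08,"y":-0.054,"z":0.027,"rx":-0.007,"ry":0.005,"rz":0.005}
  ]
}}

```text
t: 1.6
position: [0.4337, 0.1176, 0.2186]
ee_rot: [0.705, 0.003, 0.709, -0.002]
ft_force: [-0.2, 1.2, 0.1]
finger_gap: 0.0394
```

```bash
python3 - <<'E'
from h import *
c=capture("wrist"); save(c,"w2.png")
for y in (.1097,.0603,.0134,-.0358): print(proj(c,[.4375,y,.17]))
E
python3 p.py .4375 .11 .157 1.56;
```

```text
[[243.24763714 230.49517817]]
[[167.06494524 230.90371126]]
[[ 96.25145805 231.04336531]]
[[ 24.87896216 230.92013758]]
t 1.65 pos [0.4344 0.118  0.2194] jawyaw 1.564 appr [-0.003   0.0025 -1.    ] gap 0.0394 F [ 1.0048 -0.0837  0.3274] j [ 0.2368  0.198   2.0208  0.0039  0.9251 -1.3291]
shift [ 0.125 -0.016  0.007] turn [ 0.007 -0.006 -0.005] rows 1.3
```

View pics/w2.png

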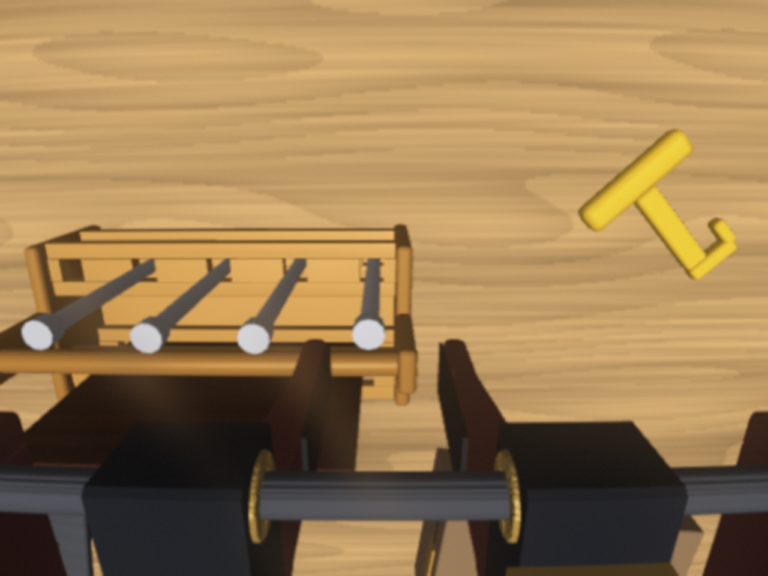

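```bash
python3 - <<'E'
from h import *
o=get_obs();Rc=Rq(o["ee_rot"]);p=o["position"]
c=capture("wrist");t=capture("top")
print(c["eye"],c["attitude"],p)
for y in (-.0197,.0197):
  for z in (-.01,.01): print(proj(c,p+Rc.apply([.019,y,z])), proj(t,p+Rc.apply([.019,y,z])))
print("head",onz(c,246,222,.17),onz(c,169.2,225,.17),onz(c,99,224.5,.17))
E
```

```text
[0.34869555 0.11854516 0.36293081] [ 0.70124281 -0.1081707  -0.10897054  0.69619181] [0.43436981 0.11797001 0.21939661]
[[219.32021275 230.08932642]] [[199.07358946 264.01973875]]
[[220.59581101 262.27605826]] [[199.19365271 255.12337992]]
[[291.49790073 230.11978725]] [[181.63451539 263.7664863 ]]
[[290.23651327 262.30731123]] [[181.76231343 254.87832895]]
head [0.43270329 0.11200529 0.17      ] [0.4345116  0.06230786 0.17      ] [0.43403226 0.0160603  0.17      ]
```

Call:
{"api": "step_arm", "payload": {
  "increments": [
    {"x":0.0,"y":-0.014,"z":0.001,"rx":0.007,"ry":-0.006,"rz":-0.005},
    {"x":0.06,"y":-0.014,"z":0.001,"rx":0.007,"ry":-0.006,"rz":-0.005},
    {"x":0.125,"y":-0.014,"z":0.001,"rx":0.007,"ry":-0.006,"rz":-0.005},
    {"x":0.125,"y":-0.014,"z":0.001,"rx":0.007,"ry":-0.006,"rz":-0.005},
    {"x":0.125,"y":-0.014,"z":0.001,"rx":0.007,"ry":-0.006,"rz":-0.005}
  ]
}}

```text
t: 2.25
position: [0.4347, 0.1108, 0.1569]
ee_rot: [0.707, 0.004, 0.707, -0.004]
ft_force: [0.1, -0.3, 0.4]
finger_gap: 0.0393
```

Call:
{"api": "step_arm", "payload": {
  "increments": [
    {"x":0,"y":0,"z":0,"rx":0,"ry":0,"rz":0},
    {"x":0,"y":0,"z":0,"rx":0,"ry":0,"rz":0},
    {"x":0,"y":0,"z":0,"rx":0,"ry":0,"rz":0},
    {"x":0,"y":0,"z":0,"rx":0,"ry":0,"rz":0}
  ],
  "gripper": -1,
  "force": 15
}}

```text
t: 2.65
position: [0.4351, 0.1108, 0.157]
ee_rot: [0.708, 0.004, 0.706, -0.004]
ft_force: [-0.6, 0.7, 3.3]
finger_gap: 0.013
```

```bash
python3 p.py .435 .11 .34 1.56
```

```text
t 2.65 pos [0.4351 0.1108 0.157 ] jawyaw 1.56 appr [ 0.0018  0.0003 -1.    ] gap 0.013 F [-0.5822  0.6587  3.2624] j [ 0.223   0.3012  2.072  -0.0002  0.7666 -1.3365]
shift [-0.366 -0.002  0.   ] turn [-0.001  0.004 -0.001] rows 3.7
```

Call:
{"api": "step_arm", "payload": {
  "increments": [
    {"x":-0.03,"y":0,"z":0,"rx":0,"ry":0,"rz":0},
    {"x":-0.1,"y":0,"z":0,"rx":0,"ry":0,"rz":0},
    {"x":-0.2,"y":0,"z":0,"rx":0,"ry":0,"rz":0},
    {"x":-0.28,"y":0,"z":0,"rx":0,"ry":0,"rz":0},
    {"x":-0.36,"y":0,"z":0,"rx":0,"ry":0,"rz":0}
  ]
}}

```text
t: 3.15
position: [0.4343, 0.1107, 0.3384]
ee_rot: [0.708, 0.004, 0.707, -0.004]
ft_force: [1.2, 0.7, -0.6]
finger_gap: 0.013
```

```bash
python3 - <<'E'
from h import *
import pickle
for n in ["scene","wrist","top"]:
    c=capture(n); pickle.dump(c,open(n+"1.pkl","wb")); save(c,n+"1.png")
E
python3 p.py .69 -.022 .34 1.56
```

```text
t 3.3 pos [0.4359 0.111  0.3389] jawyaw 1.56 appr [ 0.0064  0.0013 -1.    ] gap 0.013 F [ 0.7117 -0.5025 -1.4151] j [ 0.223   0.0399  1.896  -0.0001  1.1992 -1.3365]
shift [ 0.001 -0.26   0.511] turn [-0.001  0.013 -0.003] rows 5.7
```

View pics/scene1.png

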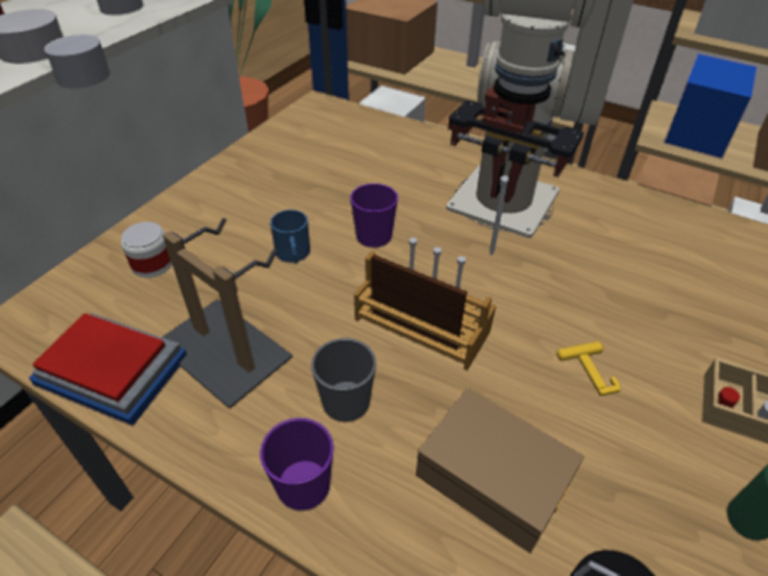

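View pics/wrist1.png

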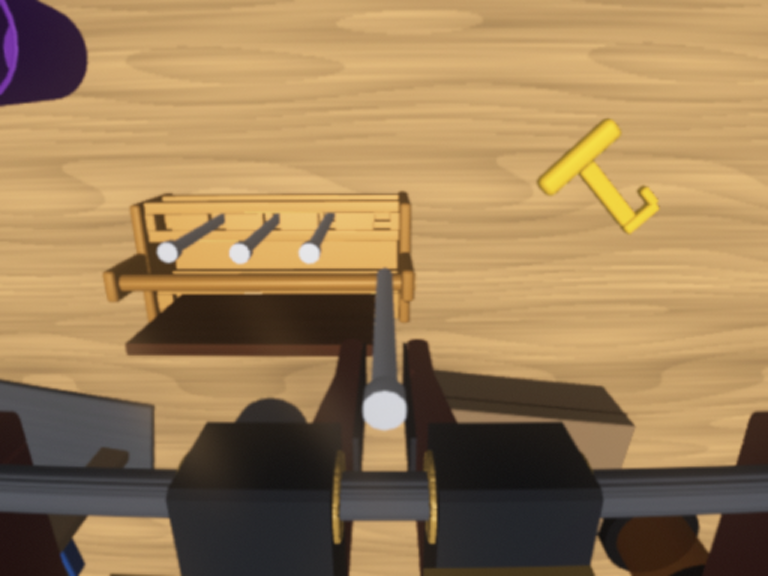

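The peg is held: head at wrist (256,273), tip at about (257,180). The rack hasn't moved. Checking the tilt of the peg in hand.

```bash
python3 - <<'E'
from h import *
import pickle
o=get_obs();Rc=Rq(o["ee_rot"]);p=o["position"]
c=pickle.load(open("wrist1.pkl","rb"));s=pickle.load(open("scene1.pkl","rb"))
h=p+[0,0,.013]; 
print(proj(c,[h,h-[0,0,.15]]),proj(s,[h,h-[0,0,.15]]))
print("tip",tri((c,256.5,180),(s,491/1.5,253/1.5)),"head",tri((c,256,273),(s,504/1.5,179/1.5)),p)
E
```

```text
[[254.68487102 270.09861576]
 [254.93102083 179.25138867]] [[336.43391839 119.179955  ]
 [326.86247317 169.44680771]]
tip [0.4357875  0.11213359 0.20485199] head [0.43743323 0.11109471 0.35224652] [0.43587805 0.11102163 0.33892482]
```

```bash
python3 p.py .7245 .005 .30 1.56 .3
```

```text
t 3.3 pos [0.4359 0.111  0.3389] jawyaw 1.56 appr [ 0.0064  0.0013 -1.    ] gap 0.013 F [ 0.7117 -0.5025 -1.4151] j [ 0.223   0.0399  1.896  -0.0001  1.1992 -1.3365]
shift [ 0.081 -0.206  0.579] turn [-0.     0.613 -0.003] rows 6.2
```

Call:
{"api": "step_arm", "payload": {
  "increments": [
    {"x":0,"y":-0.206,"z":0.579,"rx":0,"ry":0.613,"rz":0},
    {"x":0,"y":-0.206,"z":0.579,"rx":0,"ry":0.613,"rz":0},
    {"x":0,"y":-0.206,"z":0.579,"rx":0,"ry":0.613,"rz":0},
    {"x":0.04,"y":-0.206,"z":0.579,"rx":0,"ry":0.613,"rz":0},
    {"x":0.08,"y":-0.206,"z":0.579,"rx":0,"ry":0.613,"rz":0}
  ]
}}

```text
t: 3.8
position: [0.6685, 0.0242, 0.3132]
ee_rot: [0.591, 0.005, 0.807, -0.003]
ft_force: [0.4, 0.2, 0.5]
finger_gap: 0.0133
```

Call:
{"api": "step_arm", "payload": {
  "increments": [
    {"x":0,"y":0,"z":0,"rx":0,"ry":0,"rz":0},
    {"x":0,"y":0,"z":0,"rx":0,"ry":0,"rz":0}
  ]
}}

```text
t: 4.0
position: [0.666, 0.0247, 0.3112]
ee_rot: [0.589, 0.005, 0.808, -0.004]
ft_force: [-0.0, 0.6, 0.8]
finger_gap: 0.0132
```

```bash
cat > pot.py <<'E'
from h import *
t=capture("top"); im=t["color"].astype(int)
hsv=cv2.cvtColor(t["color"],cv2.COLOR_RGB2HSV)
m=((hsv[:,:,1]<70)&(hsv[:,:,2]<190)).astype(np.uint8)
q=proj(t,[.692,-.022,.11])[0]; 
w=np.zeros_like(m);cv2.circle(w,(int(q[0]),int(q[1])),45,1,-1)
import sys
n=sys.argv[1]; b=[int(q[0])-50,int(q[1])-50,int(q[0])+50,int(q[1])+50]; save(t,n+".png",5,b)
cs,_=cv2.findContours(cv2.morphologyEx(m*w,cv2.MORPH_OPEN,np.ones((3,3),np.uint8)),cv2.RETR_EXTERNAL,cv2.CHAIN_APPROX_NONE)
cs=max(cs,key=cv2.contourArea);(u,v),r=cv2.minEnclosingCircle(cs);print("circle",u,v,r,"->",onz(t,u,v,.11),"r mm",r/t["fx"]*1.18*1000)
E
python3 pot.py pot1; python3 p.py .7245 .005 .139 1.56 .3
```

```text
circle 249.5594024658203 152.65841674804688 44.13102722167969 -> [ 0.69031015 -0.01414769  0.11      ] r mm 107.82995327592626
t 4.05 pos [0.6657 0.0252 0.313 ] jawyaw 1.559 appr [-0.3049  0.0036 -0.9524] gap 0.0132 F [ 0.0171 -0.3151 -0.3165] j [ 0.0163  0.5713  1.2521  0.0086  1.6279 -1.5438]
shift [ 0.295 -0.039  0.219] turn [-0.001 -0.02  -0.001] rows 3.7
```

View pics/pot1.png

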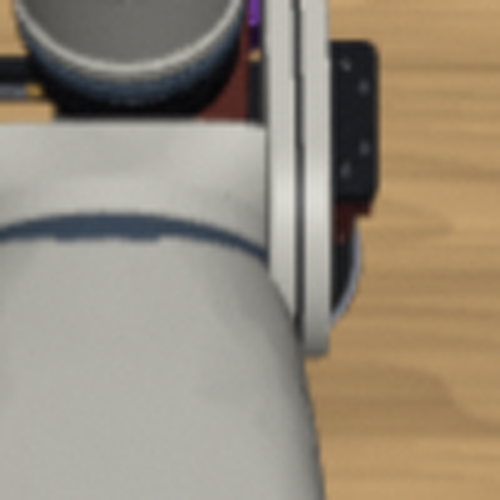

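```bash
python3 p.py .7245 .005 .27 1.56 .3; python3 - <<'E'
from h import *
c=capture("wrist");save(c,"w3.png");print(proj(c,[.6922,-.0219,.11]))
c=capture("scene");save(c,"s3.png",2.5,(150,120,400,340));print(proj(c,[.6922,-.0219,.11]))
E
```

```text
t 4.05 pos [0.6657 0.0252 0.313 ] jawyaw 1.559 appr [-0.3049  0.0036 -0.9524] gap 0.0132 F [ 0.0171 -0.3151 -0.3165] j [ 0.0163  0.5713  1.2521  0.0086  1.6279 -1.5438]
shift [ 0.046 -0.039  0.139] turn [-0.001 -0.02  -0.001] rows 1.5
[[214.0434308  246.30449929]]
[[228.38493791 241.39953073]]
```

View pics/w3.png

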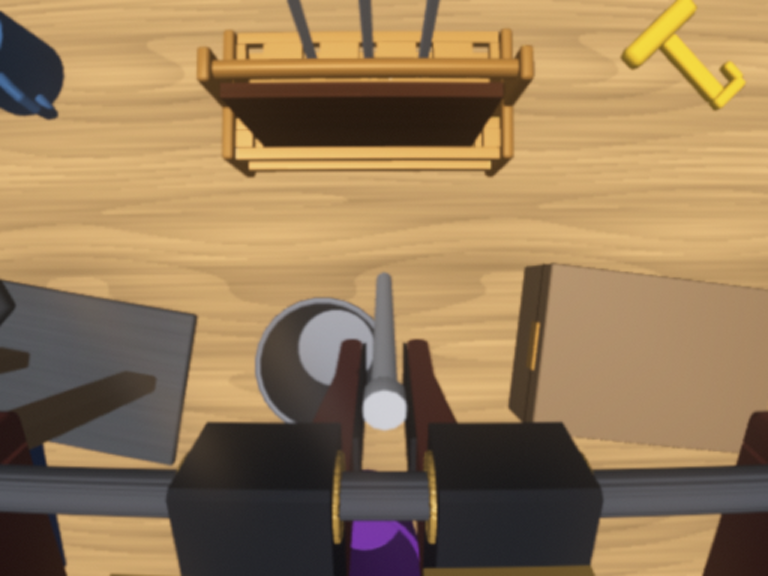

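View pics/s3.png

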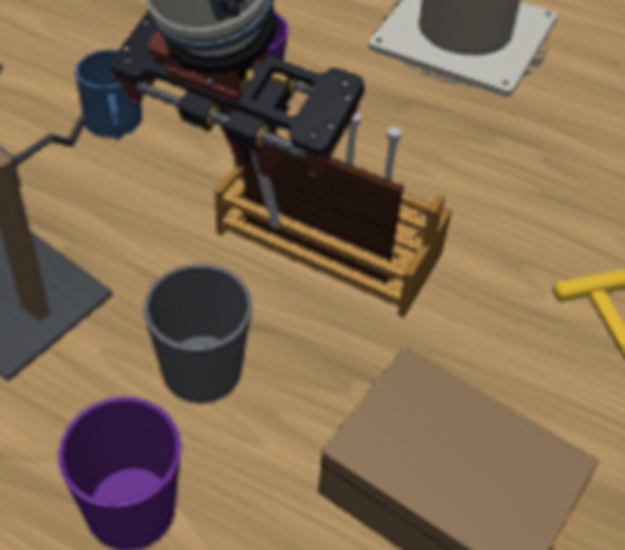

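The pot is where it was measured: wrist (215,245), predicted (214,246). Moving over it.

Call:
{"api": "step_arm", "payload": {
  "increments": [
    {"x":0,"y":-0.039,"z":0.13,"rx":0,"ry":-0.02,"rz":0},
    {"x":0,"y":-0.039,"z":0.139,"rx":0,"ry":-0.02,"rz":0},
    {"x":0.046,"y":-0.039,"z":0.139,"rx":0,"ry":-0.02,"rz":0},
    {"x":0.046,"y":-0.039,"z":0.139,"rx":0,"ry":-0.02,"rz":0}
  ]
}}

```text
t: 4.55
position: [0.7237, 0.0056, 0.2705]
ee_rot: [0.593, 0.004, 0.805, -0.003]
ft_force: [-0.1, -0.1, -0.4]
finger_gap: 0.013
```

```bash
python3 p.py .7245 .005 .139 1.56 .3
```

```text
t 4.55 pos [0.7237 0.0056 0.2705] jawyaw 1.56 appr [-0.2956  0.0033 -0.9553] gap 0.013 F [-0.0721 -0.1296 -0.4235] j [-0.009   0.6934  1.1324  0.0006  1.6159 -1.5691]
shift [ 0.251 -0.001  0.079] turn [ 0. -0. -0.] rows 2.6
```

Call:
{"api": "step_arm", "payload": {
  "increments": [
    {"x":0.07,"y":-0.001,"z":0.022,"rx":0,"ry":0,"rz":0},
    {"x":0.14,"y":-0.001,"z":0.044,"rx":0,"ry":0,"rz":0},
    {"x":0.21,"y":-0.001,"z":0.066,"rx":0,"ry":0,"rz":0},
    {"x":0.251,"y":-0.001,"z":0.079,"rx":0,"ry":0,"rz":0},
    {"x":0.251,"y":-0.001,"z":0.079,"rx":0,"ry":0,"rz":0}
  ]
}}

```text
t: 5.05
position: [0.7251, 0.0052, 0.1395]
ee_rot: [0.594, 0.004, 0.805, -0.003]
ft_force: [-0.3, -0.1, -0.4]
finger_gap: 0.0132
```

```bash
python3 - <<'E'
from h import *
c=capture("wrist");save(c,"w4.png")
c=capture("scene");save(c,"s4.png",4,(170,150,330,290))
E
python3 p.py .7245 .005 .135 1.56 .3
```

```text
t 5.15 pos [0.7273 0.005  0.1428] jawyaw 1.56 appr [-0.2902  0.0031 -0.957 ] gap 0.0135 F [ 0.6976 -0.3478 -0.4029] j [-0.0096  0.8102  1.208   0.0003  1.418  -1.5698]
shift [ 0.017 -0.    -0.001] turn [0.    0.011 0.   ] rows 0.2
```

View pics/s4.png

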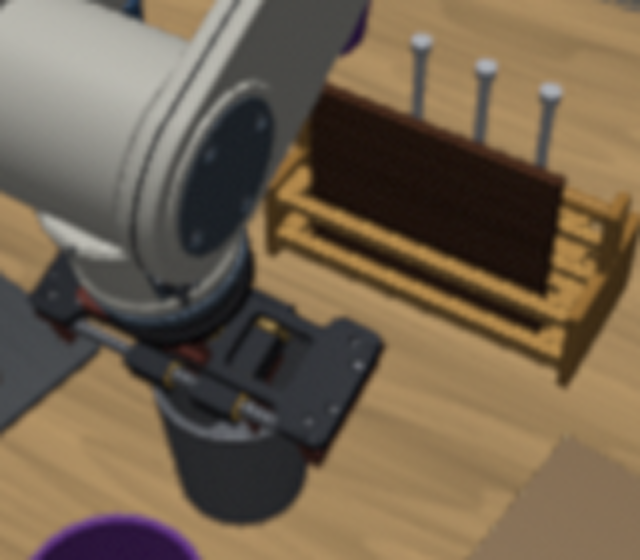

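View pics/w4.png

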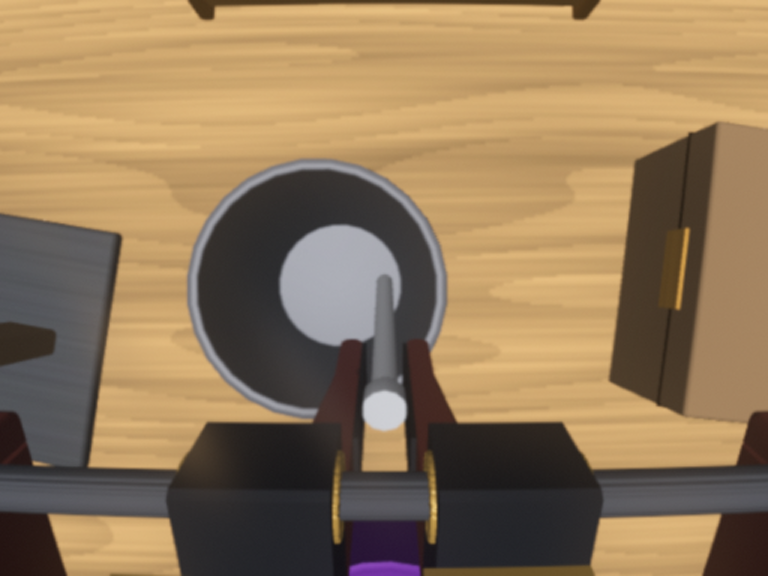

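Call:
{"api": "step_arm", "payload": {
  "increments": [
    {"x":0.012,"y":0,"z":0.0,"rx":0,"ry":0.011,"rz":0},
    {"x":0.012,"y":0,"z":0.0,"rx":0,"ry":0.011,"rz":0}
  ]
}}

```text
t: 5.35
position: [0.7263, 0.0047, 0.1373]
ee_rot: [0.594, 0.004, 0.804, -0.003]
ft_force: [0.7, -0.9, 4.2]
finger_gap: 0.0131
```

Call:
{"api": "step_arm", "payload": {
  "increments": [
    {"x":0,"y":0,"z":0,"rx":0,"ry":0,"rz":0},
    {"x":0,"y":0,"z":0,"rx":0,"ry":0,"rz":0},
    {"x":0,"y":0,"z":0,"rx":0,"ry":0,"rz":0},
    {"x":0,"y":0,"z":0,"rx":0,"ry":0,"rz":0}
  ],
  "gripper": -0.35
}}

```text
t: 5.75
position: [0.7251, 0.0045, 0.1349]
ee_rot: [0.593, 0.005, 0.805, -0.003]
ft_force: [-0.4, -0.2, -0.5]
finger_gap: 0.0284
```

Call:
{"api": "step_arm", "payload": {
  "increments": [
    {"x":-0.1,"y":0,"z":0,"rx":0,"ry":0,"rz":0},
    {"x":-0.2,"y":0,"z":0,"rx":0,"ry":0,"rz":0},
    {"x":-0.3,"y":0,"z":0,"rx":0,"ry":0,"rz":0},
    {"x":-0.4,"y":0,"z":0,"rx":0,"ry":0,"rz":0}
  ]
}}

```text
t: 6.15
position: [0.7848, 0.0038, 0.3279]
ee_rot: [0.593, 0.005, 0.805, -0.003]
ft_force: [0.8, 1.0, -0.4]
finger_gap: 0.0284
```

```bash
python3 - <<'E'
from h import *
c=capture("wrist");save(c,"w5.png")
E
python3 p.py .4355 .0615 .27 1.56 0
```

```text
t 6.2 pos [0.7885 0.0038 0.3376] jawyaw 1.559 appr [-0.2846  0.0033 -0.9586] gap 0.0284 F [-1.5722 -0.2347  5.3448] j [-0.0104  0.7669  0.854   0.0003  1.8094 -1.5698]
shift [ 0.331  0.107 -0.64 ] turn [-0.001 -0.577 -0.   ] rows 7.3
```

View pics/w5.png

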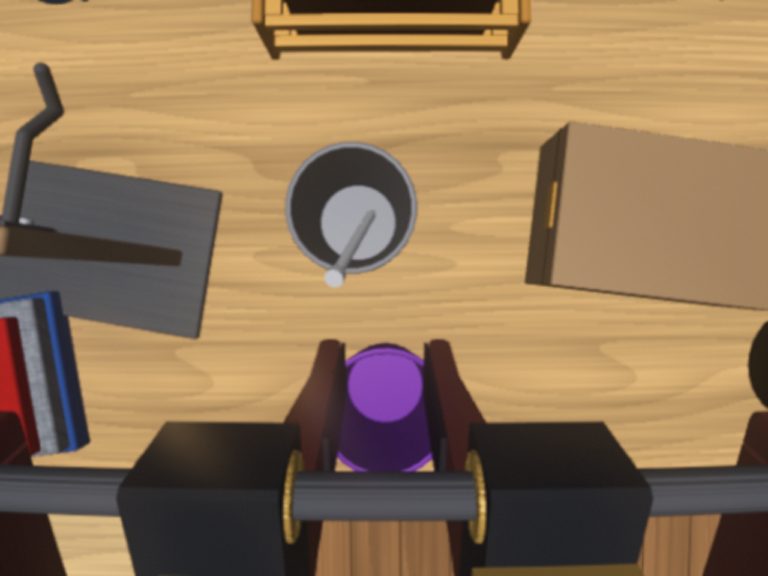

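Call:
{"api": "step_arm", "payload": {
  "increments": [
    {"x":0,"y":0.107,"z":-0.64,"rx":0,"ry":-0.577,"rz":0},
    {"x":0,"y":0.107,"z":-0.64,"rx":0,"ry":-0.577,"rz":0},
    {"x":0.1,"y":0.107,"z":-0.64,"rx":0,"ry":-0.577,"rz":0},
    {"x":0.2,"y":0.107,"z":-0.64,"rx":0,"ry":-0.577,"rz":0},
    {"x":0.25,"y":0.107,"z":-0.64,"rx":0,"ry":-0.577,"rz":0}
  ],
  "gripper": -0.1
}}

```text
t: 6.7
position: [0.5578, 0.0432, 0.3362]
ee_rot: [0.704, 0.004, 0.711, -0.004]
ft_force: [-0.3, 0.2, 0.5]
finger_gap: 0.0396
```

```bash
python3 p.py .4355 .0615 .24 1.56 0
```

```text
t 6.7 pos [0.5578 0.0432 0.3362] jawyaw 1.559 appr [-0.0101  0.0004 -0.9999] gap 0.0396 F [-0.2596  0.1535  0.4939] j [ 0.0556  0.2333  1.6744  0.001   1.244  -1.5042]
shift [ 0.195  0.034 -0.243] turn [-0.001 -0.02  -0.001] rows 3.1
```

Call:
{"api": "step_arm", "payload": {
  "increments": [
    {"x":0,"y":0.034,"z":-0.12,"rx":0,"ry":-0.02,"rz":0},
    {"x":0.1,"y":0.034,"z":-0.243,"rx":0,"ry":-0.02,"rz":0},
    {"x":0.195,"y":0.034,"z":-0.243,"rx":0,"ry":-0.02,"rz":0},
    {"x":0.195,"y":0.034,"z":-0.243,"rx":0,"ry":-0.02,"rz":0},
    {"x":0.195,"y":0.034,"z":-0.243,"rx":0,"ry":-0.02,"rz":0}
  ]
}}

```text
t: 7.2
position: [0.4334, 0.0611, 0.2367]
ee_rot: [0.704, 0.004, 0.711, -0.004]
ft_force: [0.9, 0.7, -0.3]
finger_gap: 0.0396
```

```bash
python3 - <<'E'
from h import *
c=capture("wrist");save(c,"w6.png")
print(proj(c,[.4355,.0615,.17]))
E
python3 p.py .4355 .0615 .155 1.56 0
```

```text
[[256.20108508 217.64777874]]
t 7.25 pos [0.4361 0.0613 0.2388] jawyaw 1.56 appr [-0.0055 -0.0003 -1.    ] gap 0.0396 F [0.1501 0.5819 0.0397] j [ 0.1124  0.155   2.0202  0.0004  0.9719 -1.4476]
shift [ 0.168  0.    -0.   ] turn [-0.    -0.011  0.001] rows 1.7
```

View pics/w6.png

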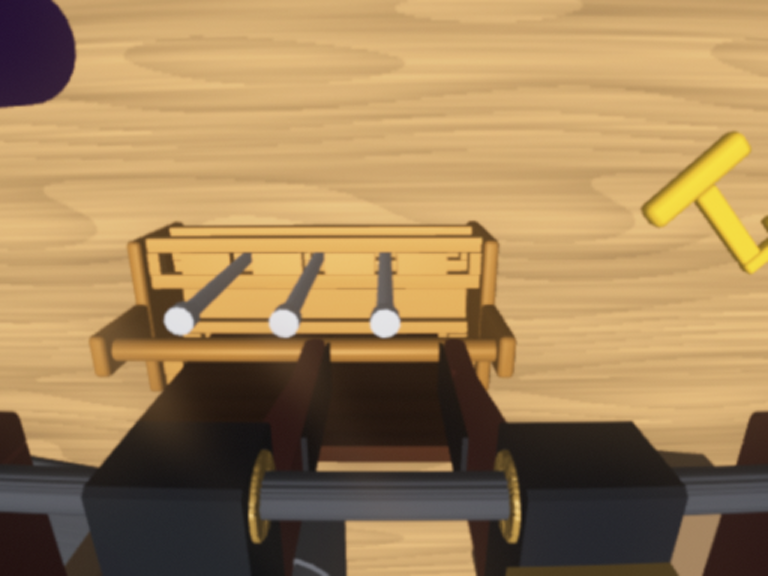

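Peg 2's head is at wrist (256,215), predicted (256,218) and centred between the jaws. Going down.

Call:
{"api": "step_arm", "payload": {
  "increments": [
    {"x":0.06,"y":0,"z":0,"rx":0,"ry":-0.011,"rz":0},
    {"x":0.12,"y":0,"z":0,"rx":0,"ry":-0.011,"rz":0},
    {"x":0.168,"y":0,"z":0,"rx":0,"ry":-0.011,"rz":0},
    {"x":0.168,"y":0,"z":0,"rx":0,"ry":-0.011,"rz":0},
    {"x":0.168,"y":0,"z":0,"rx":0,"ry":-0.011,"rz":0}
  ]
}}

```text
t: 7.75
position: [0.4387, 0.0614, 0.1565]
ee_rot: [0.708, 0.004, 0.706, -0.004]
ft_force: [0.7, -0.1, 0.7]
finger_gap: 0.0399
```

Call:
{"api": "step_arm", "payload": {
  "increments": [
    {"x":0,"y":0,"z":0,"rx":0,"ry":0,"rz":0},
    {"x":0,"y":0,"z":0,"rx":0,"ry":0,"rz":0},
    {"x":0,"y":0,"z":0,"rx":0,"ry":0,"rz":0},
    {"x":0,"y":0,"z":0,"rx":0,"ry":0,"rz":0}
  ],
  "gripper": -1,
  "force": 15
}}

```text
t: 8.15
position: [0.4374, 0.0614, 0.156]
ee_rot: [0.708, 0.004, 0.706, -0.004]
ft_force: [-0.2, 0.1, 3.2]
finger_gap: 0.0134
```

Call:
{"api": "step_arm", "payload": {
  "increments": [
    {"x":-0.03,"y":0,"z":0,"rx":0,"ry":0,"rz":0},
    {"x":-0.1,"y":0,"z":0,"rx":0,"ry":0,"rz":0},
    {"x":-0.2,"y":0,"z":0,"rx":0,"ry":0,"rz":0},
    {"x":-0.28,"y":0,"z":0,"rx":0,"ry":0,"rz":0},
    {"x":-0.36,"y":0,"z":0,"rx":0,"ry":0,"rz":0}
  ]
}}

```text
t: 8.65
position: [0.4361, 0.0613, 0.3375]
ee_rot: [0.708, 0.004, 0.706, -0.004]
ft_force: [0.6, 1.3, -1.2]
finger_gap: 0.0131
```

```bash
python3 p.py .66 -.04 .335 1.56 -.3
```

```text
t 8.65 pos [0.4361 0.0613 0.3375] jawyaw 1.56 appr [ 0.0032  0.     -1.    ] gap 0.0131 F [ 0.6288  1.252  -1.1517] j [ 0.1129  0.0267  1.9132 -0.0004  1.1986 -1.4465]
shift [ 0.006 -0.198  0.45 ] turn [-0.001 -0.594 -0.   ] rows 4.9
```

Call:
{"api": "step_arm", "payload": {
  "increments": [
    {"x":0,"y":-0.198,"z":0.45,"rx":0,"ry":-0.594,"rz":0},
    {"x":0,"y":-0.198,"z":0.45,"rx":0,"ry":-0.594,"rz":0},
    {"x":0,"y":-0.198,"z":0.45,"rx":0,"ry":-0.594,"rz":0},
    {"x":0,"y":-0.198,"z":0.45,"rx":0,"ry":-0.594,"rz":0},
    {"x":0.006,"y":-0.198,"z":0.45,"rx":0,"ry":-0.594,"rz":0}
  ]
}}

```text
t: 9.15
position: [0.6621, -0.0413, 0.3336]
ee_rot: [0.805, 0.003, 0.593, -0.005]
ft_force: [0.8, 0.2, -0.9]
finger_gap: 0.0136
```

Call:
{"api": "step_arm", "payload": {
  "increments": [
    {"x":0,"y":0,"z":0,"rx":0,"ry":0,"rz":0},
    {"x":0,"y":0,"z":0,"rx":0,"ry":0,"rz":0}
  ]
}}

```text
t: 9.35
position: [0.6603, -0.0406, 0.3318]
ee_rot: [0.804, 0.004, 0.595, -0.005]
ft_force: [0.1, 0.5, -0.2]
finger_gap: 0.0133
```

```bash
python3 - <<'E'
from h import *
c=capture("wrist");save(c,"w7.png")
print(proj(c,[.6922,-.0219,.11]))
E
python3 p.py .66 -.04 .27 1.56 -.3
```

```text
[[272.80741089 132.02189313]]
t 9.4 pos [ 0.6596 -0.0401  0.3322] jawyaw 1.559 appr [ 0.2932 -0.0032 -0.9561] gap 0.0133 F [-0.8717  0.2921 -0.4982] j [-0.0888  0.2698  1.6651  0.029   0.9102 -1.6624]
shift [ 0.119  0.    -0.036] turn [-0.002 -0.005 -0.   ] rows 1.2
```

View pics/w7.png

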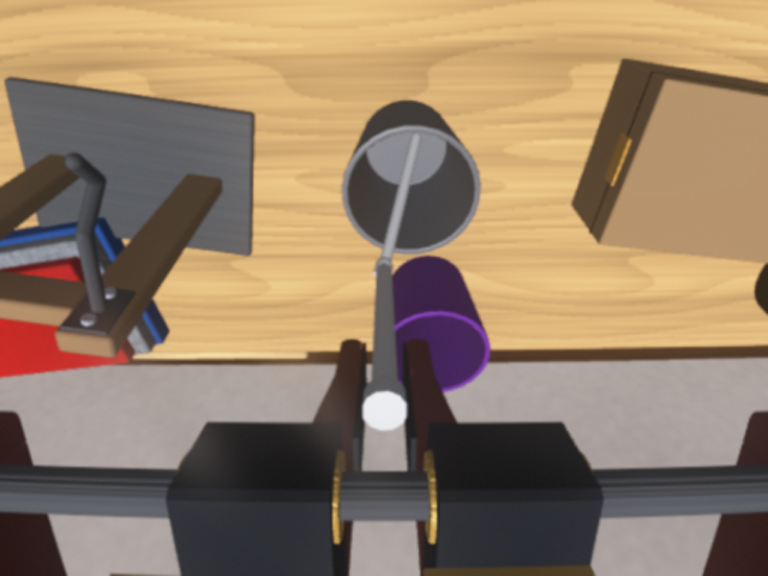

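Call:
{"api": "step_arm", "payload": {
  "increments": [
    {"x":0.119,"y":-0.004,"z":-0.036,"rx":0,"ry":-0.005,"rz":0},
    {"x":0.2,"y":-0.004,"z":-0.062,"rx":0,"ry":-0.005,"rz":0},
    {"x":0.28,"y":-0.004,"z":-0.087,"rx":0,"ry":-0.005,"rz":0},
    {"x":0.36,"y":-0.004,"z":-0.111,"rx":0,"ry":-0.005,"rz":0},
    {"x":0.36,"y":-0.004,"z":-0.111,"rx":0,"ry":-0.005,"rz":0}
  ]
}}

```text
t: 9.9
position: [0.6556, -0.041, 0.1394]
ee_rot: [0.802, 0.003, 0.597, -0.004]
ft_force: [-0.9, 1.2, -0.8]
finger_gap: 0.0132
```

```bash
python3 - <<'E'
from h import *
c=capture("wrist");save(c,"w8.png")
E
python3 p.py .66 -.042 .137 1.56 -.3
```

```text
t 9.95 pos [ 0.658  -0.0413  0.1429] jawyaw 1.56 appr [ 0.2923 -0.0026 -0.9563] gap 0.0133 F [-0.1304  0.3328  0.2488] j [-0.0914  0.5006  1.8147  0.0476  0.531  -1.6891]
shift [ 0.012 -0.001  0.   ] turn [ 0.    -0.007 -0.001] rows 0.1
```

View pics/w8.png

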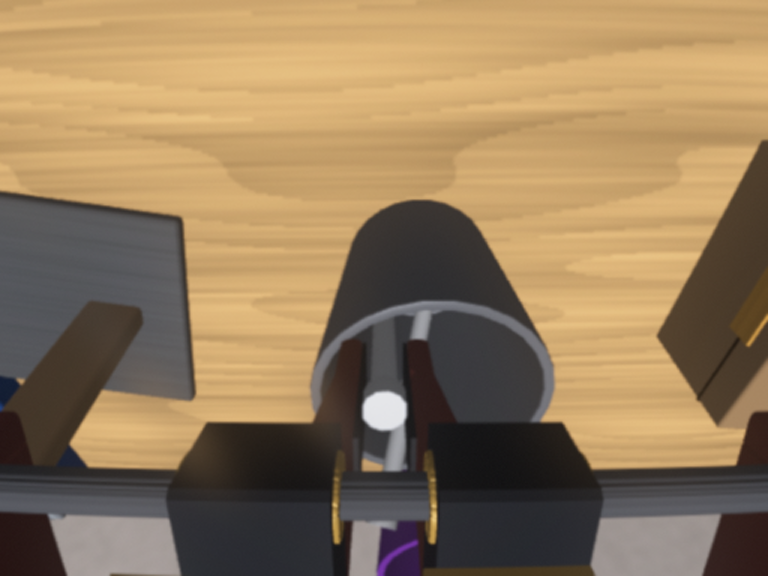

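Peg 2's head is over the near rim, at wrist (257,273), and peg 1 is behind it. Lowering 5 mm and releasing.

Call:
{"api": "step_arm", "payload": {
  "increments": [
    {"x":0.012,"y":0,"z":0.0,"rx":0,"ry":0,"rz":0},
    {"x":0.012,"y":0,"z":0.0,"rx":0,"ry":0,"rz":0}
  ]
}}

```text
t: 10.15
position: [0.6636, -0.0421, 0.1414]
ee_rot: [0.807, 0.003, 0.591, -0.004]
ft_force: [-0.5, 1.2, -0.5]
finger_gap: 0.013
```

Call:
{"api": "step_arm", "payload": {
  "increments": [
    {"x":0,"y":0,"z":0,"rx":0,"ry":0,"rz":0},
    {"x":0,"y":0,"z":0,"rx":0,"ry":0,"rz":0},
    {"x":0,"y":0,"z":0,"rx":0,"ry":0,"rz":0},
    {"x":0,"y":0,"z":0,"rx":0,"ry":0,"rz":0}
  ],
  "gripper": -0.35
}}

```text
t: 10.55
position: [0.6624, -0.0423, 0.1394]
ee_rot: [0.806, 0.003, 0.592, -0.005]
ft_force: [0.2, 0.6, 0.7]
finger_gap: 0.0287
```

Call:
{"api": "step_arm", "payload": {
  "increments": [
    {"x":-0.1,"y":0,"z":0,"rx":0,"ry":0,"rz":0},
    {"x":-0.2,"y":0,"z":0,"rx":0,"ry":0,"rz":0},
    {"x":-0.3,"y":0,"z":0,"rx":0,"ry":0,"rz":0},
    {"x":-0.38,"y":0,"z":0,"rx":0,"ry":0,"rz":0}
  ]
}}

```text
t: 10.95
position: [0.6053, -0.0416, 0.3231]
ee_rot: [0.806, 0.003, 0.592, -0.005]
ft_force: [1.2, 0.6, -0.4]
finger_gap: 0.0283
```

```bash
python3 - <<'E'
from h import *
c=capture("wrist");save(c,"w9.png")
c=capture("scene");save(c,"s9.png",4,(170,150,330,290))
E
python3 p.py .4365 .0145 .26 1.56 0
```

```text
t 11.05 pos [ 0.6074 -0.0418  0.327 ] jawyaw 1.559 appr [ 0.3072 -0.0044 -0.9516] gap 0.0284 F [ 0.0504  0.8696 -0.9933] j [-0.101   0.1863  1.7891  0.0352  0.8552 -1.6795]
shift [ 0.022  0.109 -0.368] turn [-0.001  0.625  0.002] rows 3.8
```

View pics/w9.png

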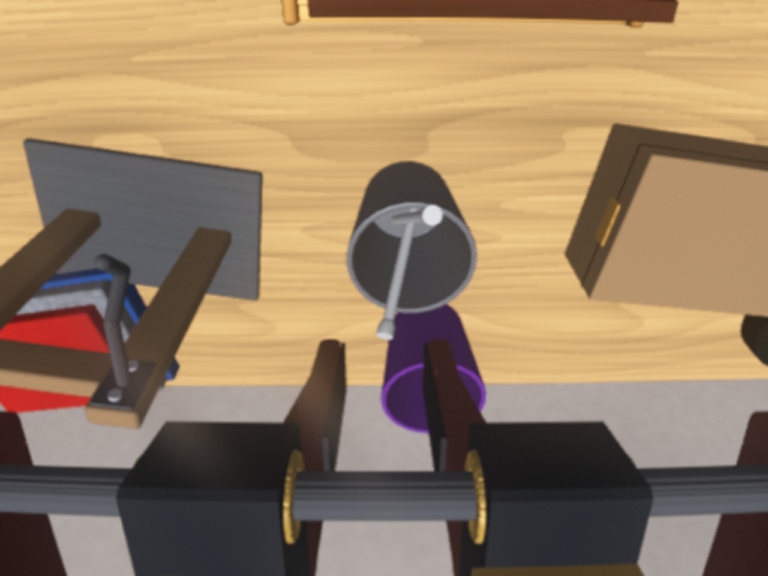

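View pics/s9.png

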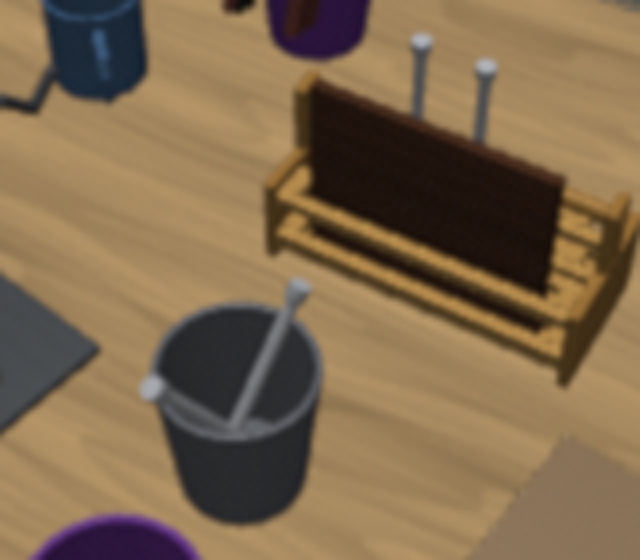

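Call:
{"api": "step_arm", "payload": {
  "increments": [
    {"x":-0.03,"y":0.109,"z":-0.368,"rx":0,"ry":0.625,"rz":0},
    {"x":-0.03,"y":0.109,"z":-0.368,"rx":0,"ry":0.625,"rz":0},
    {"x":0,"y":0.109,"z":-0.368,"rx":0,"ry":0.625,"rz":0},
    {"x":0.022,"y":0.109,"z":-0.368,"rx":0,"ry":0.625,"rz":0},
    {"x":0.022,"y":0.109,"z":-0.368,"rx":0,"ry":0.625,"rz":0}
  ],
  "gripper": -0.1
}}

```text
t: 11.55
position: [0.4268, 0.0158, 0.2508]
ee_rot: [0.7, 0.004, 0.715, -0.004]
ft_force: [-0.1, 0.4, 0.2]
finger_gap: 0.0396
```

```bash
python3 p.py .4365 .0145 .155 1.56 0;  python3 - <<'E'
from h import *
c=capture("wrist");save(c,"w10.png",1)
print(proj(c,[.4365,.0145,.17]))
E
```

```text
t 11.55 pos [0.4268 0.0158 0.2508] jawyaw 1.561 appr [-0.0213  0.0003 -0.9998] gap 0.0396 F [-0.0814  0.3831  0.2146] j [ 0.0088  0.1234  2.0253  0.0005  1.0142 -1.5522]
shift [ 0.191 -0.002  0.024] turn [ 0.001 -0.043 -0.   ] rows 1.9
[[254.01399861 221.06362944]]
```

View pics/w10.png

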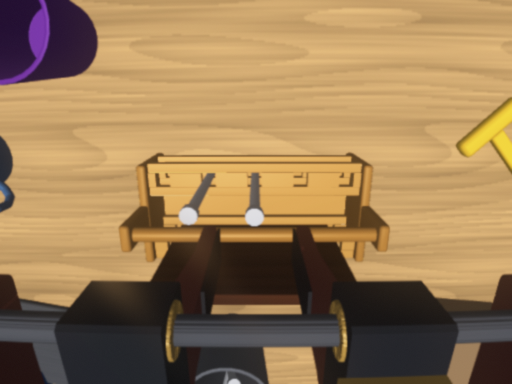

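Call:
{"api": "step_arm", "payload": {
  "increments": [
    {"x":0.04,"y":-0.002,"z":0.02,"rx":0,"ry":-0.043,"rz":0},
    {"x":0.09,"y":-0.002,"z":0.022,"rx":0,"ry":-0.043,"rz":0},
    {"x":0.14,"y":-0.002,"z":0.022,"rx":0,"ry":-0.043,"rz":0},
    {"x":0.19,"y":-0.002,"z":0.022,"rx":0,"ry":-0.043,"rz":0},
    {"x":0.19,"y":-0.002,"z":0.022,"rx":0,"ry":-0.043,"rz":0}
  ]
}}

```text
t: 12.1
position: [0.4436, 0.0135, 0.1578]
ee_rot: [0.71, 0.004, 0.705, -0.004]
ft_force: [-0.2, -0.3, 0.6]
finger_gap: 0.0396
```

Call:
{"api": "step_arm", "payload": {
  "increments": [
    {"x":0,"y":0,"z":0,"rx":0,"ry":0,"rz":0},
    {"x":0,"y":0,"z":0,"rx":0,"ry":0,"rz":0},
    {"x":0,"y":0,"z":0,"rx":0,"ry":0,"rz":0},
    {"x":0,"y":0,"z":0,"rx":0,"ry":0,"rz":0}
  ],
  "gripper": -1,
  "force": 15
}}

```text
t: 12.5
position: [0.4447, 0.0137, 0.1609]
ee_rot: [0.712, 0.004, 0.702, -0.004]
ft_force: [0.6, -0.3, 2.5]
finger_gap: 0.0127
```

Call:
{"api": "step_arm", "payload": {
  "increments": [
    {"x":-0.03,"y":0,"z":0,"rx":0,"ry":0,"rz":0},
    {"x":-0.1,"y":0,"z":0,"rx":0,"ry":0,"rz":0},
    {"x":-0.2,"y":0,"z":0,"rx":0,"ry":0,"rz":0},
    {"x":-0.28,"y":0,"z":0,"rx":0,"ry":0,"rz":0},
    {"x":-0.36,"y":0,"z":0,"rx":0,"ry":0,"rz":0}
  ]
}}

```text
t: 13.0
position: [0.4417, 0.0138, 0.3424]
ee_rot: [0.712, 0.004, 0.703, -0.004]
ft_force: [0.4, -0.3, -0.7]
finger_gap: 0.0129
```

```bash
python3 p.py .7327 .0 .33 1.56 .27
```

```text
t 13.0 pos [0.4417 0.0138 0.3424] jawyaw 1.56 appr [ 0.0126 -0.0001 -0.9999] gap 0.0129 F [ 0.3779 -0.3221 -0.6981] j [ 0.0044  0.0194  1.909  -0.0002  1.2005 -1.5551]
shift [ 0.032 -0.021  0.582] turn [-0.001  0.565 -0.   ] rows 5.8
```

Call:
{"api": "step_arm", "payload": {
  "increments": [
    {"x":0,"y":-0.021,"z":0.582,"rx":0,"ry":0.565,"rz":0},
    {"x":0,"y":-0.021,"z":0.582,"rx":0,"ry":0.565,"rz":0},
    {"x":0,"y":-0.021,"z":0.582,"rx":0,"ry":0.565,"rz":0},
    {"x":0.02,"y":-0.021,"z":0.582,"rx":0,"ry":0.565,"rz":0},
    {"x":0.032,"y":-0.021,"z":0.582,"rx":0,"ry":0.565,"rz":0}
  ]
}}

```text
t: 13.5
position: [0.6934, 0.0019, 0.3331]
ee_rot: [0.606, 0.004, 0.796, -0.003]
ft_force: [-1.0, 0.0, 0.5]
finger_gap: 0.0125
```

Call:
{"api": "step_arm", "payload": {
  "increments": [
    {"x":0,"y":0,"z":0,"rx":0,"ry":0,"rz":0},
    {"x":0,"y":0,"z":0,"rx":0,"ry":0,"rz":0}
  ]
}}

```text
t: 13.7
position: [0.6913, 0.0019, 0.3308]
ee_rot: [0.604, 0.005, 0.797, -0.003]
ft_force: [-0.4, -0.4, -0.1]
finger_gap: 0.0124
```

```bash
python3 p.py .7327 .0 .28 1.56 .27;  python3 - <<'E'
from h import *
c=capture("wrist");save(c,"w11.png",1.5)
print(proj(c,[.6922,-.0219,.11]))
c=capture("scene");save(c,"s11.png",4,(170,150,330,290))
E
```

```text
t 13.7 pos [0.6913 0.0019 0.3308] jawyaw 1.559 appr [-0.2705  0.0031 -0.9627] gap 0.0124 F [-0.3504 -0.3907 -0.0804] j [-0.0141  0.5828  1.1873 -0.0007  1.6454 -1.5735]
shift [ 0.075 -0.003  0.107] turn [-0.001 -0.008 -0.   ] rows 1.3
[[235.48040828 214.91533073]]
```

View pics/w11.png

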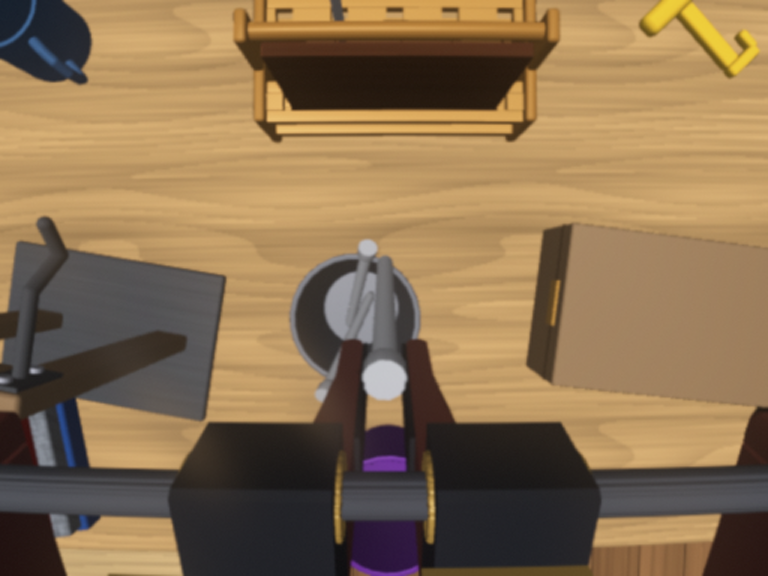

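View pics/s11.png

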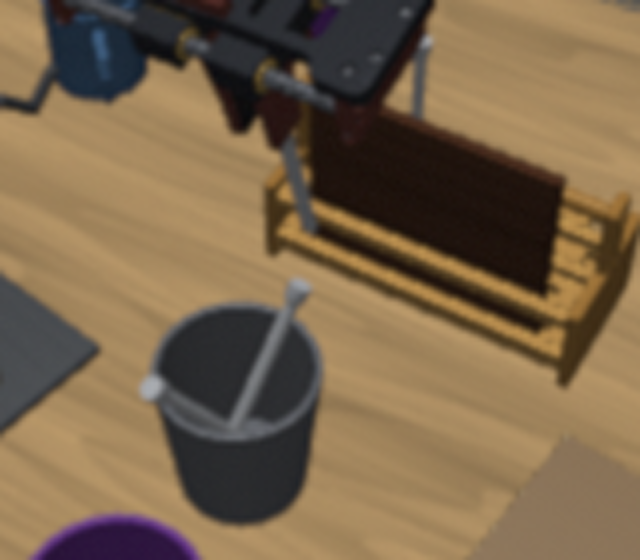

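```bash
python3 p.py .738 .0 .28 1.56 .27
```

```text
t 13.8 pos [0.6903 0.0021 0.333 ] jawyaw 1.56 appr [-0.2683  0.003  -0.9633] gap 0.0123 F [-0.2492  0.2443 -0.7733] j [-0.0139  0.5785  1.1894 -0.0007  1.6454 -1.5735]
shift [ 0.076 -0.003  0.12 ] turn [-0.001 -0.003 -0.   ] rows 1.4
```

Call:
{"api": "step_arm", "payload": {
  "increments": [
    {"x":0.0,"y":-0.003,"z":0.09,"rx":0,"ry":0,"rz":0},
    {"x":0.04,"y":-0.003,"z":0.12,"rx":0,"ry":0,"rz":0},
    {"x":0.076,"y":-0.003,"z":0.12,"rx":0,"ry":0,"rz":0},
    {"x":0.076,"y":-0.003,"z":0.12,"rx":0,"ry":0,"rz":0},
    {"x":0.076,"y":-0.003,"z":0.12,"rx":0,"ry":0,"rz":0}
  ]
}}

```text
t: 14.3
position: [0.7382, 0.0, 0.2815]
ee_rot: [0.605, 0.004, 0.796, -0.003]
ft_force: [0.4, -0.0, -0.5]
finger_gap: 0.0125
```

```bash
python3 p.py .738 .0 .142 1.56 .27
```

```text
t 14.3 pos [0.7382 0.     0.2815] jawyaw 1.56 appr [-0.2671  0.003  -0.9637] gap 0.0125 F [ 0.3729 -0.0308 -0.4875] j [-0.0156  0.6942  1.1011 -0.0012  1.6166 -1.5751]
shift [ 0.269 -0.     0.074] turn [-0.001 -0.001 -0.   ] rows 2.8
```

Call:
{"api": "step_arm", "payload": {
  "increments": [
    {"x":0.07,"y":0,"z":0.019,"rx":0,"ry":0,"rz":0},
    {"x":0.14,"y":0,"z":0.038,"rx":0,"ry":0,"rz":0},
    {"x":0.21,"y":0,"z":0.057,"rx":0,"ry":0,"rz":0},
    {"x":0.255,"y":0,"z":0.071,"rx":0,"ry":0,"rz":0},
    {"x":0.255,"y":0,"z":0.071,"rx":0,"ry":0,"rz":0}
  ]
}}

```text
t: 14.8
position: [0.7372, 0.0, 0.1457]
ee_rot: [0.603, 0.004, 0.797, -0.003]
ft_force: [-1.1, 0.7, 0.2]
finger_gap: 0.0124
```

```bash
python3 p.py .738 .0 .142 1.56 .27;  python3 - <<'E'
from h import *
c=capture("wrist");save(c,"w12.png",1.5)
E
```

```text
t 14.8 pos [0.7372 0.     0.1457] jawyaw 1.56 appr [-0.2718  0.0031 -0.9623] gap 0.0124 F [-1.1351  0.6863  0.1813] j [-0.0157  0.8125  1.1925 -0.0012  1.4119 -1.5748]
shift [ 0.007 -0.     0.004] turn [-0.001 -0.011 -0.   ] rows 0.1
```

View pics/w12.png

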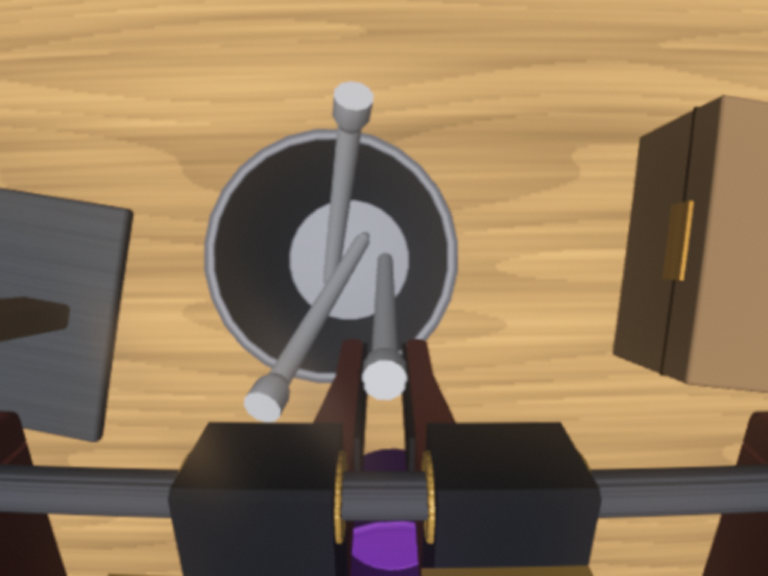

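Peg 3 is inside the pot: its tip is at wrist (256,172), clear of pegs 1 and 2. Lowering 5 mm and releasing.

Call:
{"api": "step_arm", "payload": {
  "increments": [
    {"x":0.011,"y":0,"z":0.004,"rx":0,"ry":0,"rz":0},
    {"x":0.011,"y":0,"z":0.004,"rx":0,"ry":0,"rz":0}
  ]
}}

```text
t: 15.05
position: [0.7402, -0.0, 0.1435]
ee_rot: [0.606, 0.004, 0.795, -0.003]
ft_force: [-0.2, -0.5, -1.2]
finger_gap: 0.0128
```

Call:
{"api": "step_arm", "payload": {
  "increments": [
    {"x":0,"y":0,"z":0,"rx":0,"ry":0,"rz":0},
    {"x":0,"y":0,"z":0,"rx":0,"ry":0,"rz":0},
    {"x":0,"y":0,"z":0,"rx":0,"ry":0,"rz":0},
    {"x":0,"y":0,"z":0,"rx":0,"ry":0,"rz":0}
  ],
  "gripper": -0.35
}}

```text
t: 15.45
position: [0.7393, -0.0001, 0.1418]
ee_rot: [0.605, 0.004, 0.796, -0.003]
ft_force: [0.7, 0.8, -0.2]
finger_gap: 0.0286
```

Call:
{"api": "step_arm", "payload": {
  "increments": [
    {"x":-0.1,"y":0,"z":0,"rx":0,"ry":0,"rz":0},
    {"x":-0.2,"y":0,"z":0,"rx":0,"ry":0,"rz":0},
    {"x":-0.3,"y":0,"z":0,"rx":0,"ry":0,"rz":0},
    {"x":-0.38,"y":0,"z":0,"rx":0,"ry":0,"rz":0}
  ]
}}

```text
t: 15.85
position: [0.791, -0.0007, 0.3281]
ee_rot: [0.606, 0.005, 0.795, -0.003]
ft_force: [0.9, -0.6, -0.2]
finger_gap: 0.0285
```

```bash
python3 - <<'E'
from h import *
c=capture("wrist");save(c,"w13.png")
E
python3 p.py .4355 -.035 .26 1.56 0
```

```text
t 15.9 pos [ 0.7937 -0.0007  0.3352] jawyaw 1.559 appr [-0.2562  0.0028 -0.9666] gap 0.0287 F [-1.9303 -0.5341  3.9912] j [-0.0155  0.7606  0.8654 -0.0012  1.7747 -1.575 ]
shift [ 0.329 -0.077 -0.653] turn [-0.001 -0.518  0.   ] rows 7.4
```

View pics/w13.png

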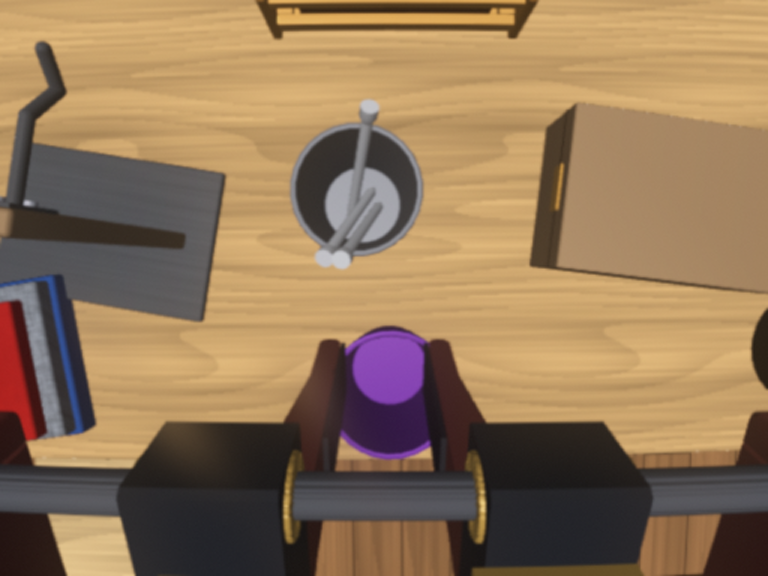

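Call:
{"api": "step_arm", "payload": {
  "increments": [
    {"x":0,"y":-0.077,"z":-0.653,"rx":0,"ry":-0.518,"rz":0},
    {"x":0,"y":-0.077,"z":-0.653,"rx":0,"ry":-0.518,"rz":0},
    {"x":0.1,"y":-0.077,"z":-0.653,"rx":0,"ry":-0.518,"rz":0},
    {"x":0.2,"y":-0.077,"z":-0.653,"rx":0,"ry":-0.518,"rz":0},
    {"x":0.25,"y":-0.077,"z":-0.653,"rx":0,"ry":-0.518,"rz":0}
  ],
  "gripper": -0.1
}}

```text
t: 16.4
position: [0.5612, -0.0242, 0.3294]
ee_rot: [0.704, 0.004, 0.71, -0.004]
ft_force: [0.2, -0.2, -0.1]
finger_gap: 0.0396
```

```bash
python3 p.py .4365 -.0345 .24 1.56 0
```

```text
t 16.4 pos [ 0.5612 -0.0242  0.3294] jawyaw 1.56 appr [-0.0096 -0.0001 -1.    ] gap 0.0396 F [ 0.2072 -0.1692 -0.0932] j [-0.0639  0.2428  1.6777 -0.0007  1.2307 -1.6232]
shift [ 0.181 -0.023 -0.247] turn [-0.001 -0.019  0.   ] rows 3.1
```

Call:
{"api": "step_arm", "payload": {
  "increments": [
    {"x":0,"y":-0.023,"z":-0.12,"rx":0,"ry":-0.02,"rz":0},
    {"x":0.1,"y":-0.023,"z":-0.247,"rx":0,"ry":-0.02,"rz":0},
    {"x":0.18,"y":-0.023,"z":-0.247,"rx":0,"ry":-0.02,"rz":0},
    {"x":0.18,"y":-0.023,"z":-0.247,"rx":0,"ry":-0.02,"rz":0},
    {"x":0.18,"y":-0.023,"z":-0.247,"rx":0,"ry":-0.02,"rz":0}
  ]
}}

```text
t: 16.9
position: [0.4352, -0.034, 0.2379]
ee_rot: [0.704, 0.004, 0.71, -0.004]
ft_force: [0.3, -1.2, 0.7]
finger_gap: 0.0393
```

Call:
{"api": "step_arm", "payload": {
  "increments": [
    {"x":0,"y":0,"z":0,"rx":0,"ry":0,"rz":0}
  ]
}}

```text
t: 17.0
position: [0.4393, -0.0342, 0.2407]
ee_rot: [0.707, 0.004, 0.708, -0.004]
ft_force: [0.9, -0.1, -0.2]
finger_gap: 0.0394
```

```bash
python3 - <<'E'
from h import *
c=capture("wrist");save(c,"w14.png",1)
print(proj(c,[.4365,-.0345,.17]))
E
python3 p.py .4365 -.0345 .155 1.56 0
```

```text
[[255.15134502 208.12545946]]
t 17.05 pos [ 0.4401 -0.0343  0.2412] jawyaw 1.56 appr [-0.     -0.0002 -1.    ] gap 0.0395 F [ 0.8849 -0.2449  0.0615] j [-0.1045  0.1503  2.0191 -0.0003  0.9722 -1.6639]
shift [ 0.172 -0.001 -0.007] turn [-0.001 -0.     0.   ] rows 1.7
```

View pics/w14.png

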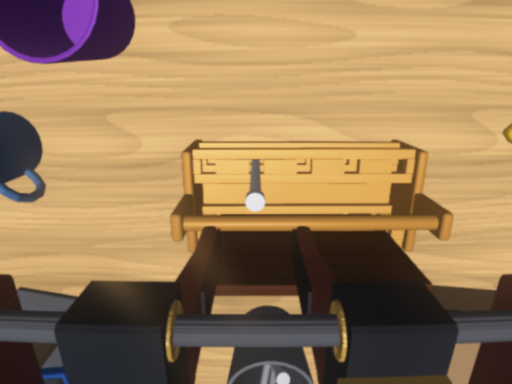

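Call:
{"api": "step_arm", "payload": {
  "increments": [
    {"x":0.06,"y":0,"z":-0.01,"rx":0,"ry":0,"rz":0},
    {"x":0.12,"y":0,"z":-0.01,"rx":0,"ry":0,"rz":0},
    {"x":0.172,"y":0,"z":-0.01,"rx":0,"ry":0,"rz":0},
    {"x":0.172,"y":0,"z":-0.01,"rx":0,"ry":0,"rz":0},
    {"x":0.172,"y":0,"z":-0.01,"rx":0,"ry":0,"rz":0}
  ]
}}

```text
t: 17.55
position: [0.4346, -0.0342, 0.1549]
ee_rot: [0.707, 0.004, 0.708, -0.004]
ft_force: [-0.2, -0.6, 0.7]
finger_gap: 0.0396
```

Call:
{"api": "step_arm", "payload": {
  "increments": [
    {"x":0,"y":0,"z":0,"rx":0,"ry":0,"rz":0},
    {"x":0,"y":0,"z":0,"rx":0,"ry":0,"rz":0},
    {"x":0,"y":0,"z":0,"rx":0,"ry":0,"rz":0},
    {"x":0,"y":0,"z":0,"rx":0,"ry":0,"rz":0}
  ],
  "gripper": -1,
  "force": 15
}}

```text
t: 17.95
position: [0.4336, -0.0341, 0.1547]
ee_rot: [0.707, 0.004, 0.708, -0.004]
ft_force: [-1.0, 0.4, 3.2]
finger_gap: 0.0128
```

Call:
{"api": "step_arm", "payload": {
  "increments": [
    {"x":-0.03,"y":0,"z":0,"rx":0,"ry":0,"rz":0},
    {"x":-0.1,"y":0,"z":0,"rx":0,"ry":0,"rz":0},
    {"x":-0.2,"y":0,"z":0,"rx":0,"ry":0,"rz":0},
    {"x":-0.28,"y":0,"z":0,"rx":0,"ry":0,"rz":0},
    {"x":-0.36,"y":0,"z":0,"rx":0,"ry":0,"rz":0}
  ]
}}

```text
t: 18.45
position: [0.4333, -0.0341, 0.3362]
ee_rot: [0.706, 0.004, 0.708, -0.004]
ft_force: [-0.1, -0.0, -0.9]
finger_gap: 0.0132
```

```bash
python3 p.py .653 -.05 .335 1.56 -.25
```

```text
t 18.45 pos [ 0.4333 -0.0341  0.3362] jawyaw 1.559 appr [-0.0017 -0.0001 -1.    ] gap 0.0132 F [-0.0691 -0.0273 -0.8618] j [-0.1057  0.0204  1.9227 -0.0003  1.2002 -1.6651]
shift [ 0.002 -0.027  0.44 ] turn [-0.001 -0.503  0.   ] rows 4.4
```

Call:
{"api": "step_arm", "payload": {
  "increments": [
    {"x":0,"y":-0.027,"z":0.44,"rx":0,"ry":-0.503,"rz":0},
    {"x":0,"y":-0.027,"z":0.44,"rx":0,"ry":-0.503,"rz":0},
    {"x":0,"y":-0.027,"z":0.44,"rx":0,"ry":-0.503,"rz":0},
    {"x":0,"y":-0.027,"z":0.44,"rx":0,"ry":-0.503,"rz":0},
    {"x":0.002,"y":-0.027,"z":0.44,"rx":0,"ry":-0.503,"rz":0}
  ]
}}

```text
t: 18.95
position: [0.6569, -0.0504, 0.3326]
ee_rot: [0.79, 0.003, 0.613, -0.005]
ft_force: [0.3, 0.6, -0.9]
finger_gap: 0.0132
```

Call:
{"api": "step_arm", "payload": {
  "increments": [
    {"x":0,"y":0,"z":0,"rx":0,"ry":0,"rz":0},
    {"x":0,"y":0,"z":0,"rx":0,"ry":0,"rz":0}
  ]
}}

```text
t: 19.15
position: [0.6526, -0.05, 0.3317]
ee_rot: [0.789, 0.004, 0.615, -0.004]
ft_force: [-0.9, 0.4, 0.4]
finger_gap: 0.0133
```

```bash
python3 - <<'E'
from h import *
c=capture("wrist");save(c,"w15.png")
print(proj(c,[.6922,-.0219,.11]))
E
python3 p.py .653 -.05 .14 1.56 -.25
```

```text
[[280.68769875 147.92186026]]
t 19.2 pos [ 0.6522 -0.05    0.332 ] jawyaw 1.56 appr [ 0.2447 -0.0026 -0.9696] gap 0.0132 F [-0.1945  0.9221 -0.5412] j [-0.1049  0.2782  1.6449  0.0279  0.9724 -1.6772]
shift [ 0.373 -0.    -0.092] turn [-0.001 -0.005 -0.   ] rows 3.8
```

View pics/w15.png

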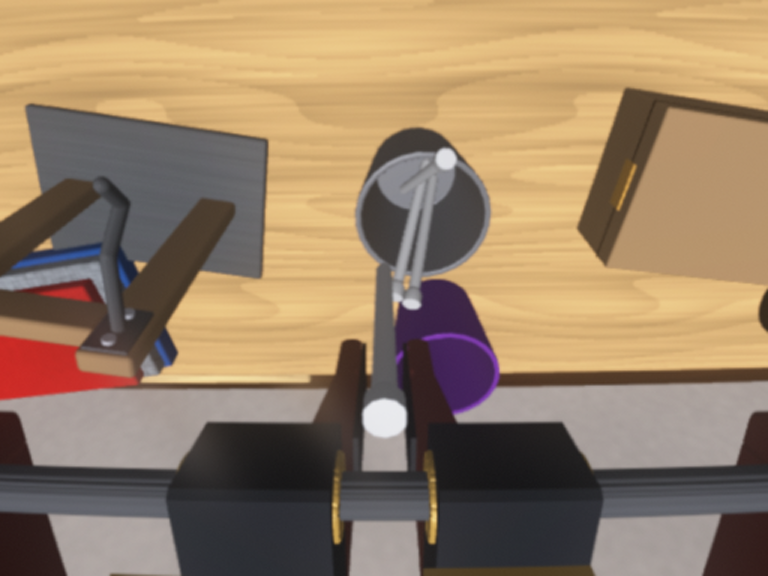

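Call:
{"api": "step_arm", "payload": {
  "increments": [
    {"x":0.09,"y":0,"z":-0.022,"rx":0,"ry":-0.005,"rz":0},
    {"x":0.18,"y":0,"z":-0.045,"rx":0,"ry":-0.005,"rz":0},
    {"x":0.27,"y":0,"z":-0.067,"rx":0,"ry":-0.005,"rz":0},
    {"x":0.36,"y":0,"z":-0.088,"rx":0,"ry":-0.005,"rz":0},
    {"x":0.36,"y":0,"z":-0.088,"rx":0,"ry":-0.005,"rz":0}
  ]
}}

```text
t: 19.7
position: [0.6499, -0.0495, 0.1414]
ee_rot: [0.787, 0.004, 0.617, -0.004]
ft_force: [0.3, 0.6, -0.1]
finger_gap: 0.0128
```

```bash
python3 - <<'E'
from h import *
c=capture("wrist");save(c,"w16.png",1)
E
python3 p.py .653 -.05 .137 1.56 -.25
```

```text
t 19.75 pos [ 0.6524 -0.0498  0.1452] jawyaw 1.559 appr [ 0.243  -0.0021 -0.97  ] gap 0.013 F [-0.2163  0.2644 -0.2173] j [-0.1047  0.5026  1.7907  0.0409  0.6044 -1.6949]
shift [ 0.016 -0.    -0.003] turn [-0.001 -0.009 -0.001] rows 0.2
```

View pics/w16.png

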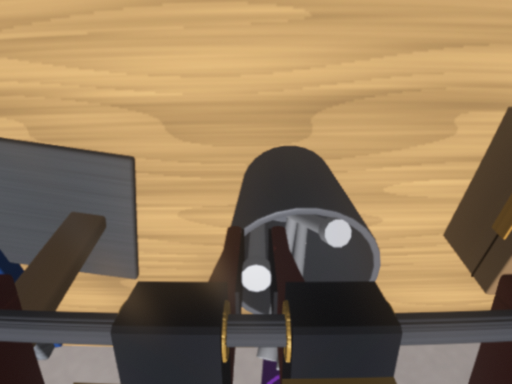

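Call:
{"api": "step_arm", "payload": {
  "increments": [
    {"x":0.016,"y":0,"z":0.0,"rx":0,"ry":-0.009,"rz":0},
    {"x":0.016,"y":0,"z":0.0,"rx":0,"ry":-0.009,"rz":0}
  ]
}}

```text
t: 19.95
position: [0.6583, -0.0503, 0.1418]
ee_rot: [0.793, 0.003, 0.61, -0.005]
ft_force: [0.3, 0.8, -0.5]
finger_gap: 0.0132
```

Call:
{"api": "step_arm", "payload": {
  "increments": [
    {"x":0,"y":0,"z":0,"rx":0,"ry":0,"rz":0},
    {"x":0,"y":0,"z":0,"rx":0,"ry":0,"rz":0},
    {"x":0,"y":0,"z":0,"rx":0,"ry":0,"rz":0},
    {"x":0,"y":0,"z":0,"rx":0,"ry":0,"rz":0}
  ],
  "gripper": -0.45
}}

```text
t: 20.35
position: [0.6575, -0.0501, 0.1401]
ee_rot: [0.792, 0.003, 0.611, -0.004]
ft_force: [0.6, 0.1, -0.0]
finger_gap: 0.0244
```

Call:
{"api": "step_arm", "payload": {
  "increments": [
    {"x":-0.1,"y":0,"z":0,"rx":0,"ry":0,"rz":0},
    {"x":-0.2,"y":0,"z":0,"rx":0,"ry":0,"rz":0},
    {"x":-0.3,"y":0,"z":0,"rx":0,"ry":0,"rz":0},
    {"x":-0.38,"y":0,"z":0,"rx":0,"ry":0,"rz":0}
  ]
}}

```text
t: 20.75
position: [0.6088, -0.0496, 0.3262]
ee_rot: [0.792, 0.003, 0.61, -0.005]
ft_force: [0.2, -0.5, 0.1]
finger_gap: 0.0244
```

```bash
python3 - <<'E'
from h import *
c=capture("wrist");save(c,"w17.png")
c=capture("scene");save(c,"s17.png",4,(170,150,330,290))
E
python3 p.py .511 .012 .33 3.131 0;python3 p.py .511 .012 .33 -.01 0
```

```text
t 20.85 pos [ 0.611  -0.0499  0.3302] jawyaw 1.559 appr [ 0.2634 -0.004  -0.9647] gap 0.0241 F [ 0.5403 -0.3663 -0.3882] j [-0.1131  0.2068  1.7466  0.0322  0.923  -1.6886]
shift [-0.053  0.121 -0.194] turn [ 3.12   0.42  -0.417] rows 10.6
t 20.85 pos [ 0.611  -0.0499  0.3302] jawyaw 1.559 appr [ 0.2634 -0.004  -0.9647] gap 0.0241 F [ 0.5403 -0.3663 -0.3882] j [-0.1131  0.2068  1.7466  0.0322  0.923  -1.6886]
shift [-0.053  0.121 -0.194] turn [ 3.119  0.42  -0.417] rows 10.6
```

View pics/w17.png

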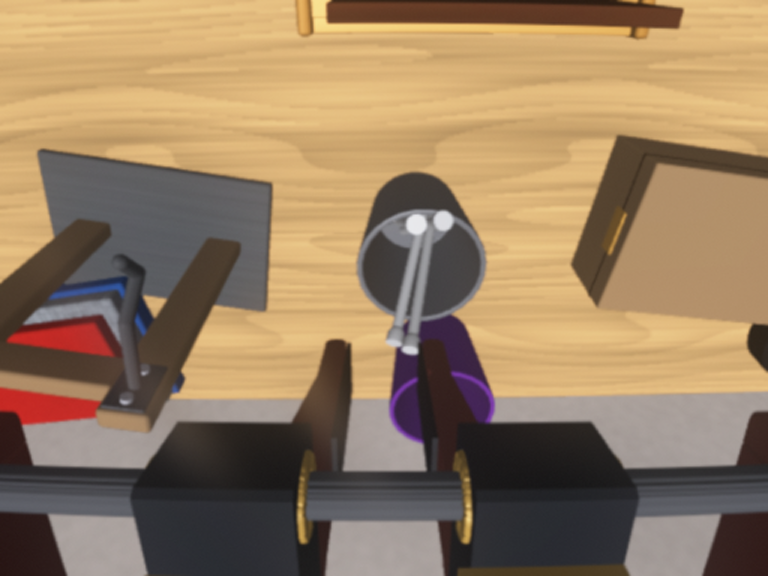

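View pics/s17.png

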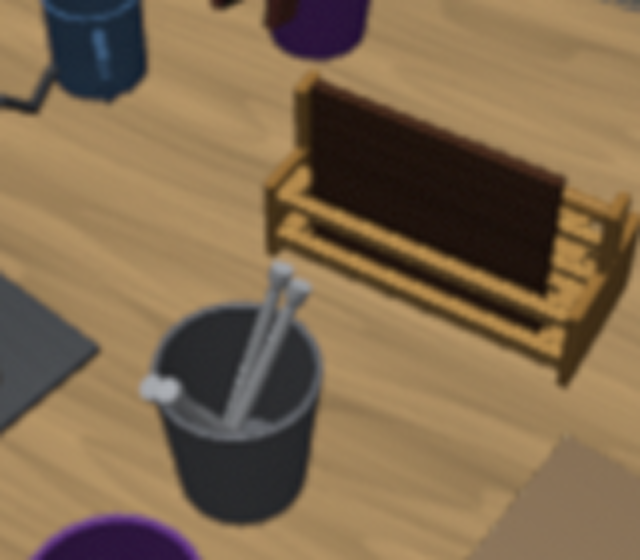

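Call:
{"api": "step_arm", "payload": {
  "increments": [
    {"x":-0.053,"y":0.06,"z":-0.1,"rx":0.2,"ry":0.25,"rz":0},
    {"x":-0.053,"y":0.1,"z":-0.15,"rx":0.4,"ry":0.45,"rz":0},
    {"x":-0.053,"y":0.121,"z":-0.194,"rx":0.6,"ry":0.52,"rz":-0.05},
    {"x":-0.053,"y":0.121,"z":-0.194,"rx":0.8,"ry":0.52,"rz":-0.1},
    {"x":-0.053,"y":0.121,"z":-0.194,"rx":0.99,"ry":0.51,"rz":-0.13}
  ],
  "gripper": -0.3
}}

```text
t: 21.35
position: [0.5087, 0.0126, 0.3234]
ee_rot: [0.682, 0.178, 0.686, -0.18]
ft_force: [0.1, -0.3, 0.9]
finger_gap: 0.0306
```

```bash
python3 p.py .511 .012 .30 -.01 0
```

```text
t 21.35 pos [0.5087 0.0126 0.3234] jawyaw 1.059 appr [-0.0058 -0.0005 -1.    ] gap 0.0306 F [ 0.0856 -0.3013  0.9042] j [ 0.0016  0.1609  1.7954 -0.0005  1.1911 -1.0567]
shift [0.047 0.001 0.005] turn [ 2.137 -0.005  0.011] rows 7.1
```

Call:
{"api": "step_arm", "payload": {
  "increments": [
    {"x":0,"y":0,"z":0,"rx":0.3,"ry":0,"rz":0},
    {"x":0,"y":0,"z":0,"rx":0.6,"ry":0,"rz":0},
    {"x":0,"y":0,"z":0,"rx":0.9,"ry":0,"rz":0},
    {"x":0,"y":0,"z":0,"rx":1,"ry":0,"rz":0}
  ]
}}

```text
t: 21.75
position: [0.509, 0.0121, 0.3235]
ee_rot: [0.616, 0.342, 0.62, -0.344]
ft_force: [0.7, -0.2, 0.9]
finger_gap: 0.0308
```

Call:
{"api": "step_arm", "payload": {
  "increments": [
    {"x":0,"y":0,"z":0,"rx":0.3,"ry":0,"rz":0},
    {"x":0,"y":0,"z":0,"rx":0.6,"ry":0,"rz":0},
    {"x":0,"y":0,"z":0,"rx":0.9,"ry":0,"rz":0},
    {"x":0,"y":0,"z":0,"rx":1,"ry":0,"rz":0},
    {"x":0,"y":0,"z":0,"rx":1,"ry":0,"rz":0}
  ]
}}

```text
t: 22.25
position: [0.509, 0.0121, 0.3235]
ee_rot: [0.514, 0.483, 0.517, -0.486]
ft_force: [-0.3, -0.2, 0.2]
finger_gap: 0.0306
```

```bash
python3 p.py .511 .012 .22 -.01 0;python3 - <<'E'
from h import *
c=capture("wrist");save(c,"w18.png")
print(proj(c,[[.506,.012,.17],[.516,.012,.17]]))
c=capture("top");save(c,"t18.png")
E
```

```text
t 22.25 pos [0.509  0.0121 0.3235] jawyaw 0.061 appr [-0.0056 -0.0001 -1.    ] gap 0.0306 F [-0.2965 -0.163   0.204 ] j [ 0.0004  0.1612  1.7948 -0.0001  1.1912 -0.0609]
shift [0.207 0.005 0.   ] turn [ 0.143 -0.     0.011] rows 2.1
[[255.12080925 177.82954238]
 [265.66609087 178.47304045]]
```

View pics/w18.png

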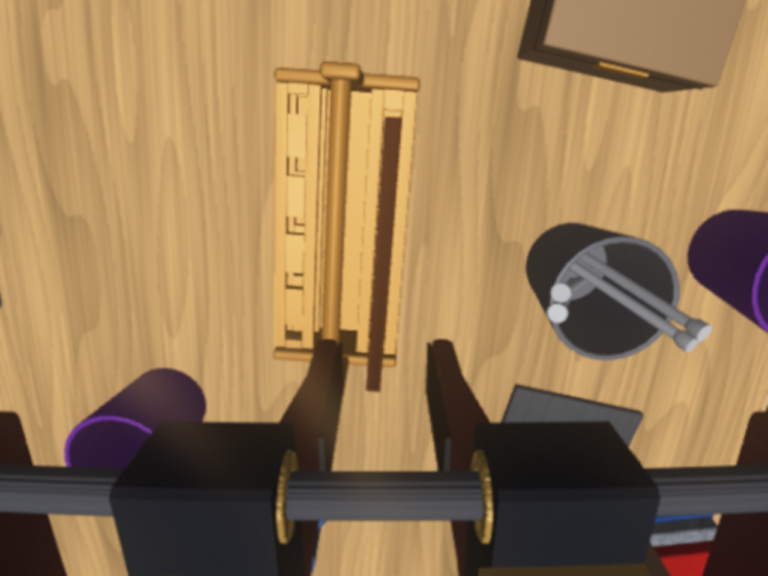

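View pics/t18.png

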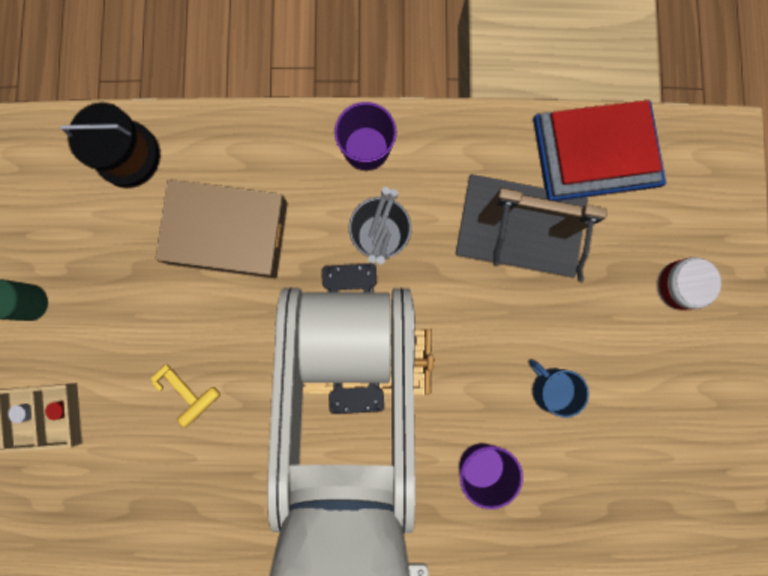

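```bash
python3 - <<'E'
from h import *
np.set_printoptions(precision=4,suppress=True)
c=capture("wrist")
print(onz(c,393/1.5,118/1.5,.17),onz(c,373/1.5,388/1.5,.17))
import pickle
t=pickle.load(open("top0.pkl","rb"))
f=lambda x,y:(180+x/5-.4,205+y/5-.4)
print(onz(t,*f(101,103),.17),onz(t,*f(488,109),.17))
E
```

```text
[0.5064 0.1017 0.17  ] [ 0.5049 -0.0749  0.17  ]
[0.5115 0.1005 0.17  ] [ 0.5094 -0.079   0.17  ]
```

Call:
{"api": "step_arm", "payload": {
  "increments": [
    {"x":0.09,"y":0.0,"z":0,"rx":0.143,"ry":0,"rz":0.011},
    {"x":0.18,"y":0.0,"z":0,"rx":0.143,"ry":0,"rz":0.011},
    {"x":0.21,"y":0.0,"z":0,"rx":0.143,"ry":0,"rz":0.011},
    {"x":0.21,"y":0.0,"z":0,"rx":0.143,"ry":0,"rz":0.011}
  ]
}}

```text
t: 22.8
position: [0.5069, 0.012, 0.2167]
ee_rot: [-0.497, -0.501, -0.499, 0.503]
ft_force: [0.1, 0.4, 0.4]
finger_gap: 0.0307
```

```bash
python3 p.py .5085 .012 .152 -.01 0;python3 - <<'E'
from h import *
c=capture("wrist");save(c,"w19.png")
print(proj(c,[[.505,.012,.17],[.515,.012,.17]]))
E
```

```text
t 22.8 pos [0.5069 0.012  0.2167] jawyaw -0.009 appr [-0.0045 -0.     -1.    ] gap 0.0307 F [0.0531 0.4217 0.4253] j [ 0.0003  0.2863  1.9057 -0.      0.9542  0.0092]
shift [0.129 0.004 0.   ] turn [0.002 0.    0.009] rows 1.3
[[255.37999219 224.24831787]
 [271.1352965  224.1487307 ]]
```

View pics/w19.png

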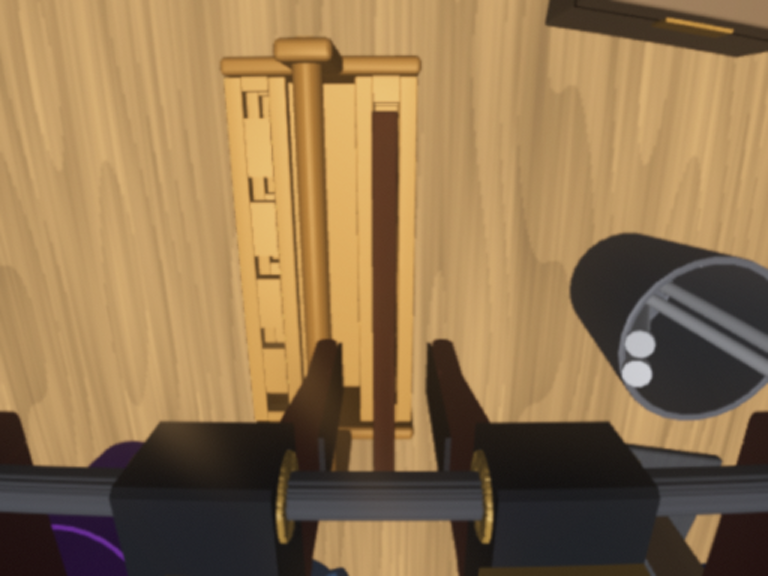

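Board edge at wrist u≈256, centred between the jaws. Going down and gripping.

Call:
{"api": "step_arm", "payload": {
  "increments": [
    {"x":0.06,"y":0.002,"z":0,"rx":0,"ry":0,"rz":0.009},
    {"x":0.13,"y":0.002,"z":0,"rx":0,"ry":0,"rz":0.009},
    {"x":0.13,"y":0.002,"z":0,"rx":0,"ry":0,"rz":0.009},
    {"x":0.13,"y":0.002,"z":0,"rx":0,"ry":0,"rz":0.009}
  ]
}}

```text
t: 23.25
position: [0.5106, 0.012, 0.1556]
ee_rot: [0.499, 0.504, 0.496, -0.501]
ft_force: [-0.3, -0.3, 0.2]
finger_gap: 0.0307
```

Call:
{"api": "step_arm", "payload": {
  "increments": [
    {"x":0,"y":0,"z":0,"rx":0,"ry":0,"rz":0},
    {"x":0,"y":0,"z":0,"rx":0,"ry":0,"rz":0},
    {"x":0,"y":0,"z":0,"rx":0,"ry":0,"rz":0},
    {"x":0,"y":0,"z":0,"rx":0,"ry":0,"rz":0}
  ],
  "gripper": -1,
  "force": 30
}}

```text
t: 23.65
position: [0.5093, 0.0121, 0.1556]
ee_rot: [0.499, 0.504, 0.496, -0.501]
ft_force: [-5.8, 0.0, 12.6]
finger_gap: 0.0105
```

Call:
{"api": "step_arm", "payload": {
  "increments": [
    {"x":-0.03,"y":0,"z":0,"rx":0,"ry":0,"rz":0},
    {"x":-0.1,"y":0,"z":0,"rx":0,"ry":0,"rz":0},
    {"x":-0.2,"y":0,"z":0,"rx":0,"ry":0,"rz":0},
    {"x":-0.28,"y":0,"z":0,"rx":0,"ry":0,"rz":0},
    {"x":-0.36,"y":0,"z":0,"rx":0,"ry":0,"rz":0}
  ]
}}

```text
t: 24.15
position: [0.5084, 0.0121, 0.3365]
ee_rot: [0.499, 0.504, 0.496, -0.501]
ft_force: [1.4, -0.6, -2.1]
finger_gap: 0.0098
```

```bash
python3 p.py .60 .25 .32 -.128 0;python3 - <<'E'
from h import *
c=capture("wrist");save(c,"w20.png",1)
c=capture("scene");save(c,"s20.png",1)
E
```

```text
t 24.15 pos [0.5084 0.0121 0.3365] jawyaw -0.01 appr [ 0.0062 -0.     -1.    ] gap 0.0098 F [ 1.444  -0.5552 -2.0564] j [ 0.0003  0.142   1.7872 -0.      1.2062  0.0101]
shift [ 0.034  0.178 -0.478] turn [ 0.236 -0.001 -0.012] rows 5.1
```

View pics/s20.png

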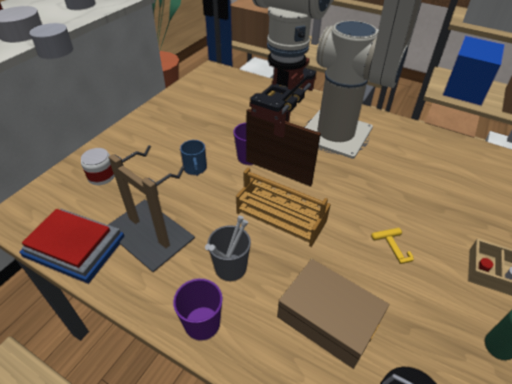

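View pics/w20.png

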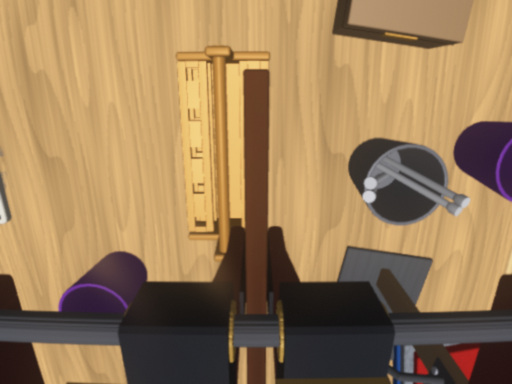

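```bash
python3 - <<'E'
s=open('p.py').read()
s=s.replace("def goal_R(yaw,tilt=0,ref=None):","def goal_R(yaw,tilt=0,ref=None,t2=0):")
s=s.replace("        if ref is None","        M=R.from_rotvec(t2*np.array([-np.sin(yaw),np.cos(yaw),0]))*M\n        if ref is None")
s=s.replace("0,Rc)","0,Rc,a[5] if len(a)>5 else 0)")
open('p.py','w').write(s)
E
python3 p.py .61 .256 .33 -.128 0 0.25
```

```text
t 24.25 pos [0.5115 0.012  0.3404] jawyaw -0.01 appr [ 0.0163  0.     -0.9999] gap 0.0102 F [ 1.5644  1.1804 -3.1105] j [ 0.0003  0.1386  1.7822 -0.      1.2045  0.0101]
shift [ 0.024  0.192 -0.49 ] turn [ 0.235  0.027 -0.532] rows 5.3
```

Call:
{"api": "step_arm", "payload": {
  "increments": [
    {"x":0,"y":0.192,"z":-0.49,"rx":0.235,"ry":0.027,"rz":-0.532},
    {"x":0,"y":0.192,"z":-0.49,"rx":0.235,"ry":0.027,"rz":-0.532},
    {"x":0,"y":0.192,"z":-0.49,"rx":0.235,"ry":0.027,"rz":-0.532},
    {"x":0,"y":0.192,"z":-0.49,"rx":0.235,"ry":0.027,"rz":-0.532},
    {"x":0.024,"y":0.192,"z":-0.49,"rx":0.235,"ry":0.027,"rz":-0.532}
  ]
}}

```text
t: 24.75
position: [0.6029, 0.245, 0.325]
ee_rot: [-0.394, -0.466, -0.532, 0.587]
ft_force: [0.3, -0.5, -1.6]
finger_gap: 0.0095
```

Call:
{"api": "step_arm", "payload": {
  "increments": [
    {"x":0,"y":0,"z":0,"rx":0,"ry":0,"rz":0},
    {"x":0,"y":0,"z":0,"rx":0,"ry":0,"rz":0},
    {"x":0,"y":0,"z":0,"rx":0,"ry":0,"rz":0}
  ]
}}

```text
t: 25.05
position: [0.6015, 0.2423, 0.3248]
ee_rot: [-0.394, -0.465, -0.532, 0.588]
ft_force: [0.2, 0.2, -2.5]
finger_gap: 0.0097
```

```bash
python3 p.py .625 .257 .18 -.128 0 0.25; python3 - <<'E'
from h import *
c=capture("wrist");save(c,"w21.png",1.5)
c=capture("scene");save(c,"s21.png",1.5)
E
```

```text
t 25.05 pos [0.6015 0.2423 0.3248] jawyaw -0.129 appr [-0.257   0.0306 -0.9659] gap 0.0097 F [ 0.151   0.1529 -2.4533] j [0.3157 0.4956 1.3411 0.1092 1.5435 0.428 ]
shift [ 0.269  0.116 -0.036] turn [-0.001  0.005  0.024] rows 2.9
```

View pics/s21.png

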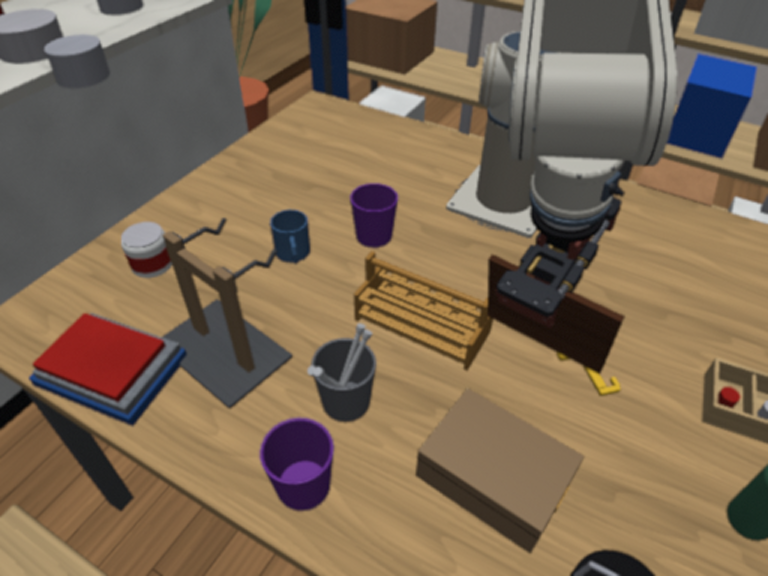

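View pics/w21.png

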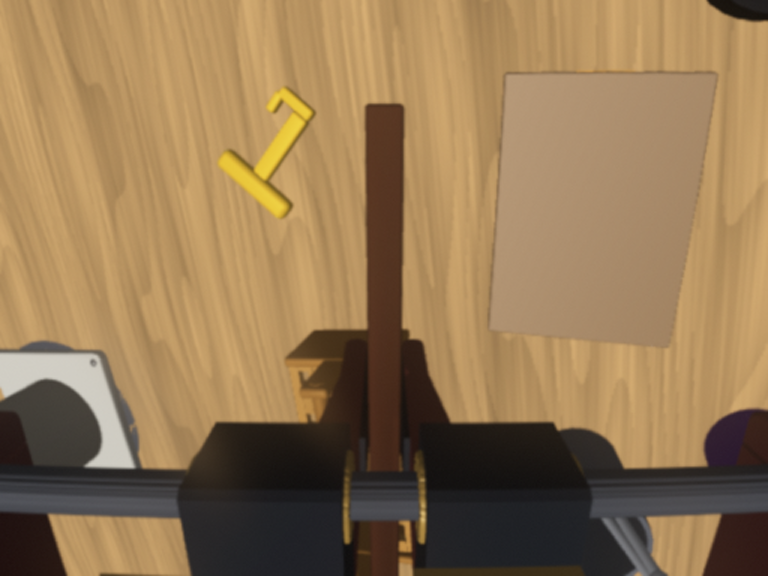

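```bash
python3 - <<'E'
from h import *
np.set_printoptions(precision=4,suppress=True)
c=capture("wrist")
a=onz(c,505/1.5,73/1.5,.08);b=onz(c,490/1.5,330/1.5,.08);print(a,b,(a+b)/2,np.linalg.norm(a-b),np.arctan2(-(a-b)[0],(a-b)[1]))
E
python3 p.py .625 .257 .18 -.128 0 0.25
```

```text
[0.6399 0.3593 0.08  ] [0.616  0.1619 0.08  ] [0.628  0.2606 0.08  ] 0.19881084503750554 -0.1205095287224946
t 25.2 pos [0.6019 0.2419 0.3259] jawyaw -0.13 appr [-0.2554  0.0317 -0.9663] gap 0.0101 F [-0.7534  0.4685 -0.9962] j [0.3148 0.4942 1.3405 0.1095 1.5437 0.4282]
shift [ 0.271  0.116 -0.036] turn [-0.003  0.002  0.021] rows 3.0
```

Call:
{"api": "step_arm", "payload": {
  "increments": [
    {"x":0.05,"y":0.1,"z":-0.036,"rx":0,"ry":0,"rz":0.01},
    {"x":0.14,"y":0.106,"z":-0.036,"rx":0,"ry":0,"rz":0.01},
    {"x":0.23,"y":0.106,"z":-0.036,"rx":0,"ry":0,"rz":0.01},
    {"x":0.271,"y":0.106,"z":-0.036,"rx":0,"ry":0,"rz":0.01},
    {"x":0.271,"y":0.106,"z":-0.036,"rx":0,"ry":0,"rz":0.01}
  ]
}}

```text
t: 25.7
position: [0.6179, 0.2571, 0.1776]
ee_rot: [-0.394, -0.465, -0.531, 0.589]
ft_force: [-0.4, -0.8, -2.6]
finger_gap: 0.01
```

```bash
python3 p.py .632 .257 .137 -.126 0 0.25
```

```text
t 25.7 pos [0.6179 0.2571 0.1776] jawyaw -0.13 appr [-0.2573  0.0288 -0.9659] gap 0.01 F [-0.3856 -0.7572 -2.5949] j [0.3285 0.6614 1.404  0.1142 1.3158 0.4156]
shift [ 0.071  0.048 -0.004] turn [-0.007  0.008  0.024] rows 0.9
```

Call:
{"api": "step_arm", "payload": {
  "increments": [
    {"x":0.024,"y":0.016,"z":-0.003,"rx":-0.007,"ry":0.008,"rz":0.015},
    {"x":0.048,"y":0.032,"z":-0.003,"rx":-0.007,"ry":0.008,"rz":0.015},
    {"x":0.071,"y":0.048,"z":-0.003,"rx":-0.007,"ry":0.008,"rz":0.015},
    {"x":0.071,"y":0.048,"z":-0.003,"rx":-0.007,"ry":0.008,"rz":0.015}
  ]
}}

```text
t: 26.1
position: [0.6347, 0.2576, 0.1386]
ee_rot: [-0.397, -0.469, -0.531, 0.584]
ft_force: [-0.0, -0.4, -2.5]
finger_gap: 0.0098
```

```bash
python3 p.py .635 .257 .134 -.126 0 0.25; python3 - <<'E'
from h import *
c=capture("wrist");save(c,"w22.png",1)
c=capture("scene");save(c,"s22.png",4,(270,200,430,340))
E
```

```text
t 26.1 pos [0.6347 0.2576 0.1386] jawyaw -0.125 appr [-0.2453  0.0331 -0.9689] gap 0.0098 F [-0.0046 -0.4041 -2.5362] j [0.3219 0.7209 1.3884 0.1148 1.2596 0.3999]
shift [0.009 0.003 0.001] turn [ 0.001 -0.004  0.   ] rows 0.1
```

View pics/s22.png

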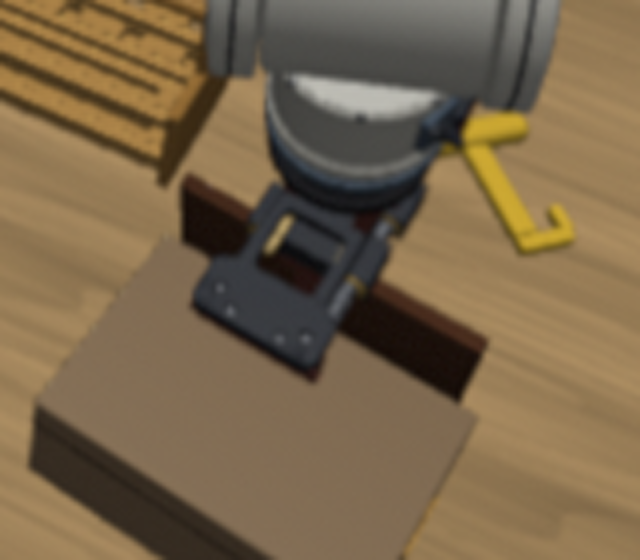

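View pics/w22.png

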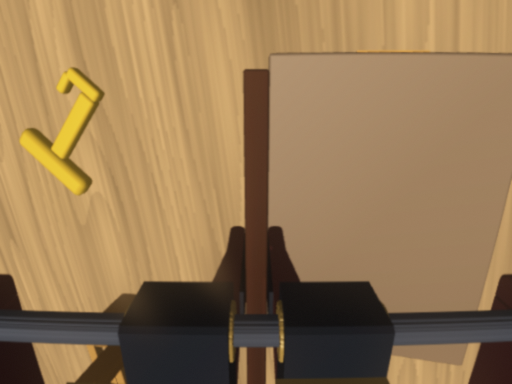

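Call:
{"api": "step_arm", "payload": {
  "increments": [
    {"x":0.006,"y":0.002,"z":0,"rx":0,"ry":0,"rz":0},
    {"x":0.01,"y":0.003,"z":0,"rx":0,"ry":0,"rz":0},
    {"x":0.01,"y":0.003,"z":0,"rx":0,"ry":0,"rz":0}
  ]
}}

```text
t: 26.5
position: [0.6349, 0.2583, 0.1352]
ee_rot: [-0.398, -0.469, -0.531, 0.583]
ft_force: [0.8, -1.0, -1.6]
finger_gap: 0.0101
```

```bash
python3 p.py .635 .257 .134 -.126 0 0.25
```

```text
t 26.5 pos [0.6349 0.2583 0.1352] jawyaw -0.124 appr [-0.2435  0.0338 -0.9693] gap 0.0101 F [ 0.8003 -0.9695 -1.6212] j [0.3226 0.7243 1.3903 0.1152 1.2524 0.399 ]
shift [0.002 0.001 0.002] turn [ 0.003 -0.006 -0.003] rows 0.0
```

Call:
{"api": "step_arm", "payload": {
  "increments": [
    {"x":0.006,"y":0.002,"z":0,"rx":0,"ry":0,"rz":0},
    {"x":0.006,"y":0.002,"z":0,"rx":0,"ry":0,"rz":0},
    {"x":0.006,"y":0.002,"z":0,"rx":0,"ry":0,"rz":0}
  ]
}}

```text
t: 26.8
position: [0.635, 0.2586, 0.1328]
ee_rot: [-0.398, -0.469, -0.531, 0.583]
ft_force: [-2.2, 0.6, 3.7]
finger_gap: 0.0099
```

```bash
python3 p.py .635 .257 .134 -.126 0 0.25
```

```text
t 26.8 pos [0.635  0.2586 0.1328] jawyaw -0.125 appr [-0.2437  0.0343 -0.9693] gap 0.0099 F [-2.2052  0.621   3.7146] j [0.3227 0.7275 1.3904 0.116  1.2491 0.3986]
shift [-0.002 -0.     0.003] turn [ 0.003 -0.007 -0.003] rows 0.0
```

Call:
{"api": "step_arm", "payload": {
  "increments": [
    {"x":0,"y":0,"z":0,"rx":0,"ry":0,"rz":0},
    {"x":0,"y":0,"z":0,"rx":0,"ry":0,"rz":0},
    {"x":0,"y":0,"z":0,"rx":0,"ry":0,"rz":0},
    {"x":0,"y":0,"z":0,"rx":0,"ry":0,"rz":0}
  ],
  "gripper": -0.4
}}

```text
t: 27.2
position: [0.6353, 0.2581, 0.1319]
ee_rot: [-0.398, -0.469, -0.531, 0.583]
ft_force: [0.2, 0.3, -0.6]
finger_gap: 0.0263
```

```bash
python3 p.py .635 .257 .134 -.126 0 0.25; python3 - <<'E'
from h import *
c=capture("wrist");save(c,"w23.png",1)
E
```

```text
t 27.2 pos [0.6353 0.2581 0.1319] jawyaw -0.125 appr [-0.2432  0.0337 -0.9694] gap 0.0263 F [ 0.1821  0.251  -0.5602] j [0.3223 0.7285 1.3906 0.1152 1.2477 0.3983]
shift [-0.004 -0.001  0.002] turn [ 0.003 -0.006 -0.004] rows 0.0
```

View pics/w23.png

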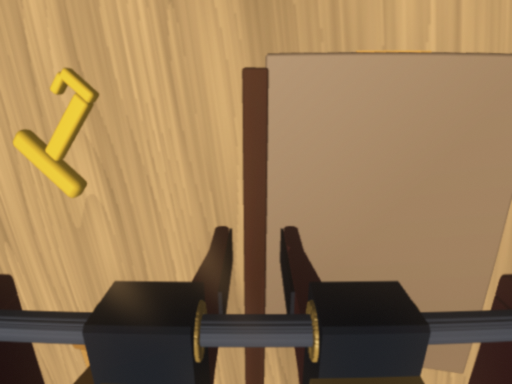

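Call:
{"api": "step_arm", "payload": {
  "increments": [
    {"x":-0.06,"y":0,"z":0,"rx":0,"ry":0,"rz":0},
    {"x":-0.14,"y":0,"z":0,"rx":0,"ry":0,"rz":0},
    {"x":-0.24,"y":0,"z":0,"rx":0,"ry":0,"rz":0},
    {"x":-0.34,"y":0,"z":0,"rx":0,"ry":0,"rz":0},
    {"x":-0.4,"y":0,"z":0,"rx":0,"ry":0,"rz":0}
  ]
}}

```text
t: 27.75
position: [0.6855, 0.2515, 0.3307]
ee_rot: [-0.399, -0.471, -0.53, 0.582]
ft_force: [-0.0, 0.1, -0.1]
finger_gap: 0.0262
```

```bash
python3 p.py .474 .0125 .3 -.01 0 0; python3 - <<'E'
from h import *
c=capture("wrist");save(c,"w24.png",1)
c=capture("scene");save(c,"s24.png",4,(270,200,430,340))
E
```

```text
t 27.75 pos [0.6855 0.2515 0.3307] jawyaw -0.124 appr [-0.2382  0.0353 -0.9706] gap 0.0262 F [-0.0417  0.1303 -0.1283] j [0.2943 0.6203 1.1193 0.1032 1.6224 0.4132]
shift [ 0.143 -0.335  0.528] turn [-0.229 -0.039  0.485] rows 6.4
```

View pics/s24.png

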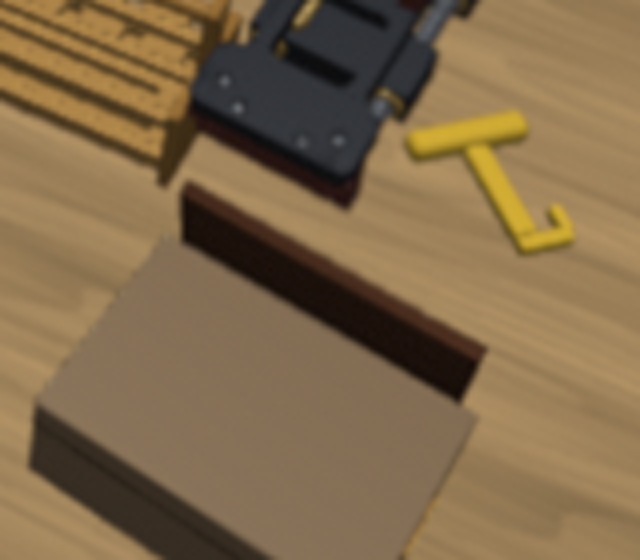

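View pics/w24.png

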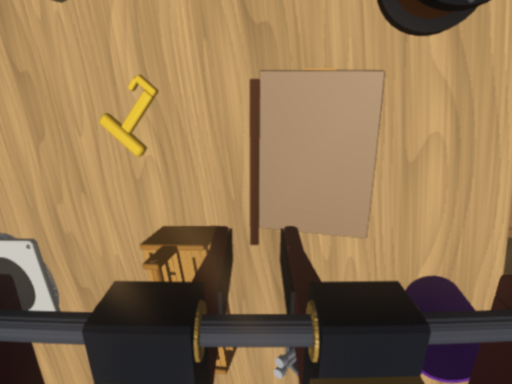

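Call:
{"api": "step_arm", "payload": {
  "increments": [
    {"x":0,"y":-0.335,"z":0.528,"rx":-0.229,"ry":-0.039,"rz":0.485},
    {"x":0,"y":-0.335,"z":0.528,"rx":-0.229,"ry":-0.039,"rz":0.485},
    {"x":0.05,"y":-0.335,"z":0.528,"rx":-0.229,"ry":-0.039,"rz":0.485},
    {"x":0.1,"y":-0.335,"z":0.528,"rx":-0.229,"ry":-0.039,"rz":0.485},
    {"x":0.143,"y":-0.335,"z":0.528,"rx":-0.229,"ry":-0.039,"rz":0.485}
  ],
  "gripper": 0
}}

```text
t: 28.35
position: [0.5213, 0.0634, 0.3185]
ee_rot: [-0.497, -0.501, -0.498, 0.504]
ft_force: [0.7, -0.2, 0.2]
finger_gap: 0.0442
```

```bash
python3 p.py .4735 .0125 .25 -.01
```

```text
t 28.35 pos [0.5213 0.0634 0.3185] jawyaw -0.009 appr [-0.0043 -0.0017 -1.    ] gap 0.0442 F [ 0.6698 -0.1827  0.227 ] j [ 0.0991  0.1918  1.7691 -0.0014  1.1852  0.1088]
shift [ 0.138 -0.094  0.102] turn [0.002 0.004 0.009] rows 2.0
```

Call:
{"api": "step_arm", "payload": {
  "increments": [
    {"x":0.05,"y":-0.05,"z":0.05,"rx":0,"ry":0.004,"rz":0.009},
    {"x":0.1,"y":-0.094,"z":0.102,"rx":0,"ry":0.004,"rz":0.009},
    {"x":0.138,"y":-0.094,"z":0.102,"rx":0,"ry":0.004,"rz":0.009},
    {"x":0.138,"y":-0.094,"z":0.102,"rx":0,"ry":0.004,"rz":0.009},
    {"x":0.138,"y":-0.094,"z":0.102,"rx":0,"ry":0.004,"rz":0.009}
  ]
}}

```text
t: 28.85
position: [0.4752, 0.0141, 0.2499]
ee_rot: [-0.497, -0.502, -0.498, 0.503]
ft_force: [0.3, -0.5, -0.0]
finger_gap: 0.0439
```

```bash
python3 p.py .4735 .0125 .12 -.01;python3 - <<'E'
from h import *
c=capture("wrist");save(c,"w25.png",1)
print(proj(c,[[.474,.0125,.127],[.475,.12,.133],[.473,-.1,.133]]))
c=capture("scene");save(c,"s25.png",1.5)
E
```

```text
t 28.85 pos [0.4752 0.0141 0.2499] jawyaw -0.01 appr [-0.0018  0.0004 -1.    ] gap 0.0439 F [ 0.3379 -0.5438 -0.0026] j [0.0043 0.1917 1.9428 0.0005 1.0089 0.0137]
shift [ 0.26  -0.003  0.003] turn [ 0.001 -0.001  0.004] rows 2.6
[[256.44247872 189.49464883]
 [256.505881    55.07434772]
 [256.42723687 303.71492144]]
```

View pics/w25.png

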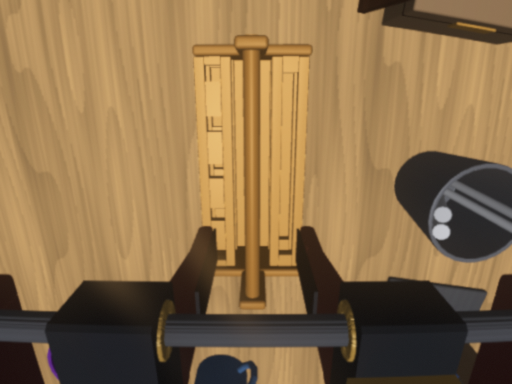

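View pics/s25.png

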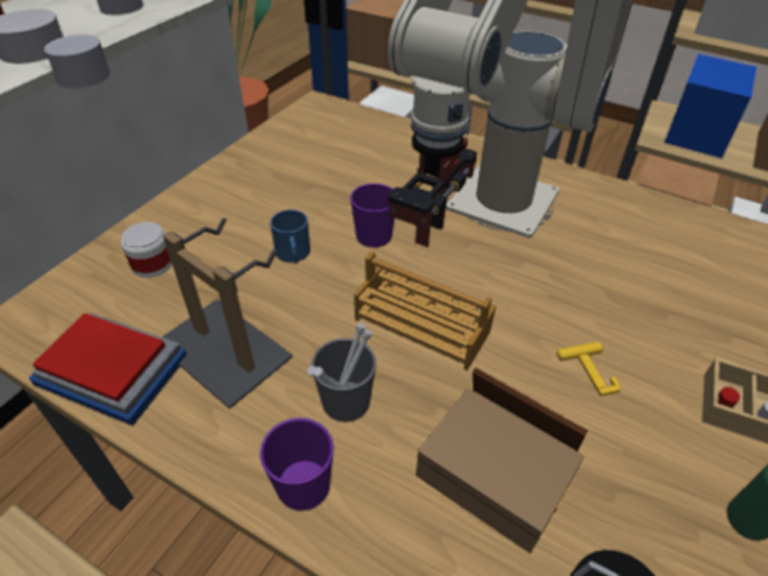

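Call:
{"api": "step_arm", "payload": {
  "increments": [
    {"x":0.07,"y":-0.005,"z":0.003,"rx":0,"ry":0,"rz":0.004},
    {"x":0.14,"y":-0.005,"z":0.003,"rx":0,"ry":0,"rz":0.004},
    {"x":0.21,"y":-0.005,"z":0.003,"rx":0,"ry":0,"rz":0.004},
    {"x":0.26,"y":-0.005,"z":0.003,"rx":0,"ry":0,"rz":0.004},
    {"x":0.26,"y":-0.005,"z":0.003,"rx":0,"ry":0,"rz":0.004}
  ]
}}

```text
t: 29.45
position: [0.4715, 0.013, 0.1181]
ee_rot: [-0.497, -0.501, -0.499, 0.503]
ft_force: [-0.2, -0.3, 0.3]
finger_gap: 0.044
```

Call:
{"api": "step_arm", "payload": {
  "increments": [
    {"x":0,"y":0,"z":0,"rx":0,"ry":0,"rz":0},
    {"x":0,"y":0,"z":0,"rx":0,"ry":0,"rz":0},
    {"x":0,"y":0,"z":0,"rx":0,"ry":0,"rz":0},
    {"x":0,"y":0,"z":0,"rx":0,"ry":0,"rz":0},
    {"x":0,"y":0,"z":0,"rx":0,"ry":0,"rz":0}
  ],
  "gripper": -1,
  "force": 40
}}

```text
t: 29.95
position: [0.4721, 0.0126, 0.1208]
ee_rot: [0.498, 0.503, 0.498, -0.502]
ft_force: [-4.8, 0.2, 8.1]
finger_gap: 0.0129
```

```bash
python3 p.py .474 .0125 .27 -.01
```

```text
t 29.95 pos [0.4721 0.0126 0.1208] jawyaw -0.01 appr [ 0.0006  0.0004 -1.    ] gap 0.0129 F [-4.849   0.2346  8.0618] j [0.0012 0.3972 2.0419 0.0006 0.7018 0.0103]
shift [-0.298  0.004 -0.   ] turn [ 0.001 -0.001 -0.001] rows 3.0
```

Call:
{"api": "step_arm", "payload": {
  "increments": [
    {"x":-0.04,"y":0,"z":0,"rx":0,"ry":0,"rz":0},
    {"x":-0.1,"y":0,"z":0,"rx":0,"ry":0,"rz":0},
    {"x":-0.17,"y":0,"z":0,"rx":0,"ry":0,"rz":0},
    {"x":-0.24,"y":0,"z":0,"rx":0,"ry":0,"rz":0},
    {"x":-0.32,"y":0,"z":0,"rx":0,"ry":0,"rz":0}
  ]
}}

```text
t: 30.45
position: [0.4712, 0.0124, 0.2805]
ee_rot: [-0.497, -0.502, -0.498, 0.503]
ft_force: [0.7, -0.3, -6.2]
finger_gap: 0.0132
```

```bash
python3 p.py .5 -.2395 .28 -.18;python3 - <<'E'
from h import *
c=capture("wrist");save(c,"w26.png",1)
c=capture("scene");save(c,"s26.png",1.5)
E
```

```text
t 30.45 pos [0.4712 0.0124 0.2805] jawyaw -0.01 appr [-0.0013  0.0003 -1.    ] gap 0.0132 F [ 0.6918 -0.3118 -6.1581] j [0.0009 0.1453 1.9201 0.0004 1.0775 0.0105]
shift [0.001 0.063 0.503] turn [ 0.34  -0.     0.003] rows 5.1
```

View pics/s26.png

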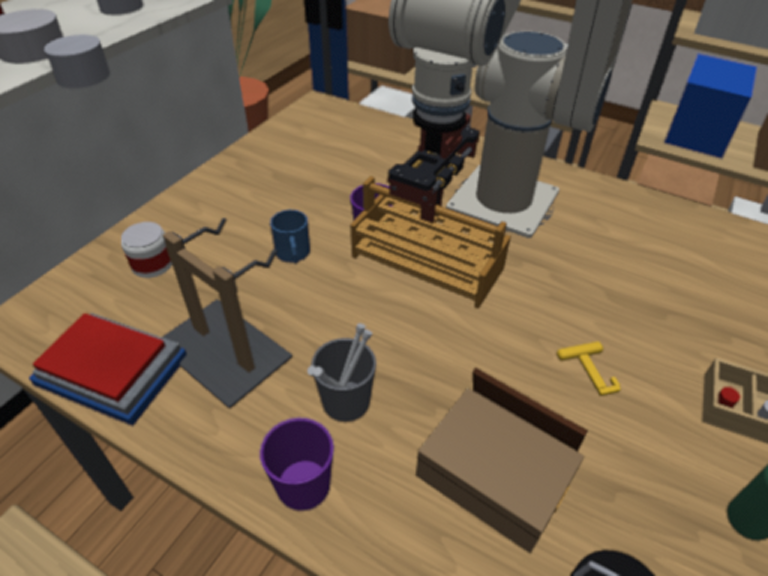

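View pics/w26.png

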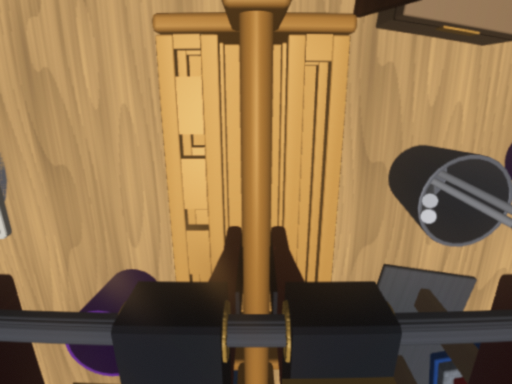

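Call:
{"api": "step_arm", "payload": {
  "increments": [
    {"x":0,"y":0.01,"z":0.09,"rx":0.06,"ry":0,"rz":0},
    {"x":0,"y":0.02,"z":0.19,"rx":0.13,"ry":0,"rz":0},
    {"x":0,"y":0.035,"z":0.28,"rx":0.2,"ry":0,"rz":0},
    {"x":0,"y":0.05,"z":0.37,"rx":0.26,"ry":0,"rz":0},
    {"x":0,"y":0.063,"z":0.45,"rx":0.34,"ry":0,"rz":0}
  ]
}}

```text
t: 31.05
position: [0.5008, -0.2147, 0.2778]
ee_rot: [-0.452, -0.543, -0.453, 0.543]
ft_force: [0.8, 0.7, -6.2]
finger_gap: 0.0131
```

Call:
{"api": "step_arm", "payload": {
  "increments": [
    {"x":0,"y":0,"z":0,"rx":0,"ry":0,"rz":0},
    {"x":0,"y":0,"z":0,"rx":0,"ry":0,"rz":0},
    {"x":0,"y":0,"z":0,"rx":0,"ry":0,"rz":0}
  ]
}}

```text
t: 31.35
position: [0.5007, -0.2118, 0.2784]
ee_rot: [0.452, 0.543, 0.454, -0.543]
ft_force: [-0.9, -0.1, -6.0]
finger_gap: 0.0131
```

```bash
python3 p.py .5 -.2395 .25 -.18;python3 - <<'E'
from h import *
import pickle
for n in ("wrist","scene","top"):
    c=capture(n);save(c,n+"27.png",1.5);pickle.dump(c,open(n+"27.pkl","wb"))
E
```

```text
t 31.35 pos [ 0.5007 -0.2118  0.2784] jawyaw -0.179 appr [-0.0016  0.002  -1.    ] gap 0.0131 F [-0.9211 -0.0958 -6.0141] j [-0.4227  0.2621  1.7749  0.0013  1.1068 -0.244 ]
shift [0.057 0.009 0.055] turn [ 0.001 -0.003  0.004] rows 0.8
```

View pics/wrist27.png

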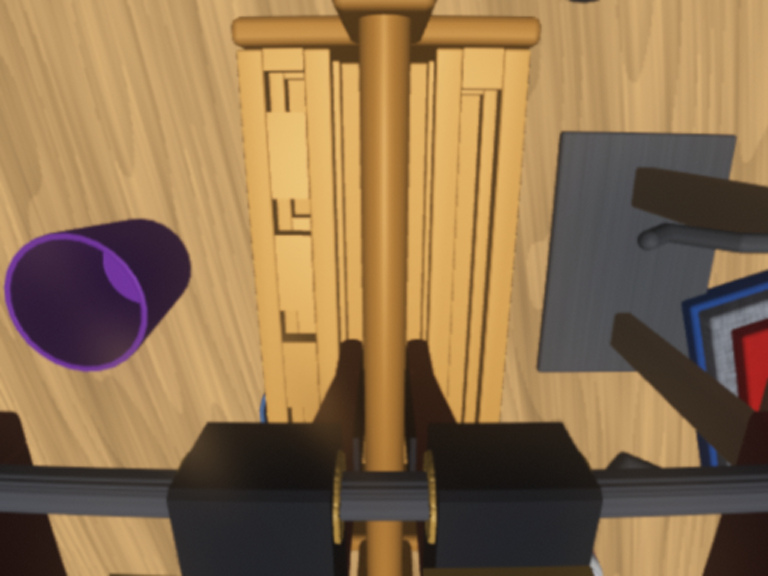

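View pics/scene27.png

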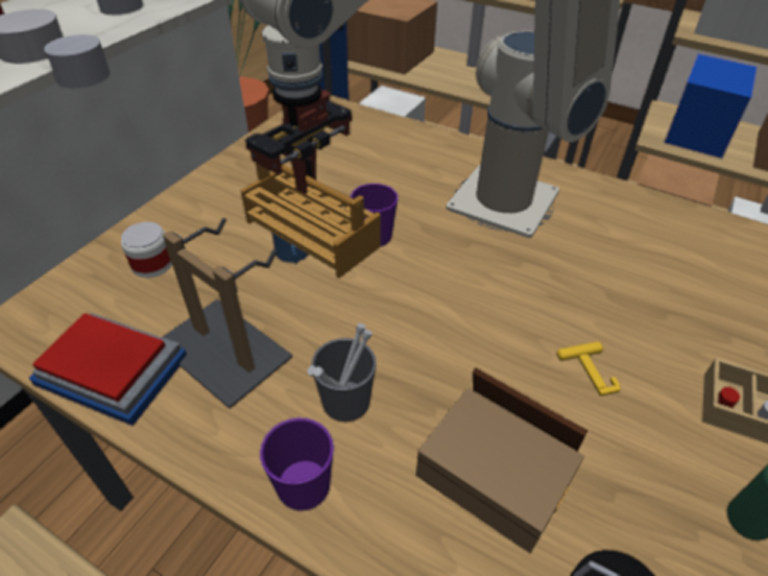

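View pics/top27.png

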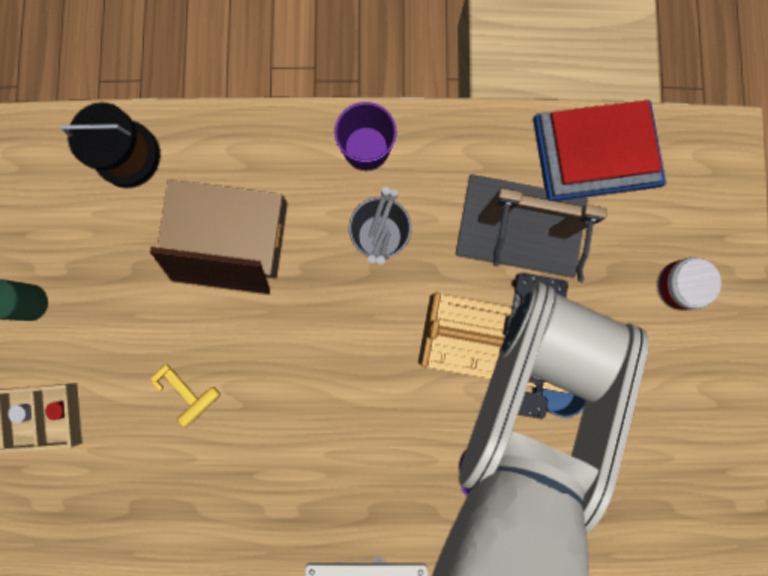

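```bash
python3 - <<'E'
from h import *
import pickle
np.set_printoptions(precision=4,suppress=True)
w=pickle.load(open("wrist27.pkl","rb"));t=pickle.load(open("top27.pkl","rb"));s=pickle.load(open("scene27.pkl","rb"))
print("wrist tip L",onz(w,650/1.5,240/1.5,.2135))
# foot corners wrist
print("foot",onz(w,562/1.5,132/1.5,.01),onz(w,540/1.5,370/1.5,.01))
print("tri L tip top+wrist",tri((t,330.7,175.6),(w,433,160)))
print("tips scene-top",tri((t,330.7,175.6),(s,272/1.5,256/1.5)),tri((t,386.4,185.5),(s,223/1.5,222/1.5)))
a=t["color"][:,:,::-1]
cv2.imwrite("pics/c27.png",cv2.resize(a[110:200,300:420],None,fx=6,fy=6,interpolation=cv2.INTER_CUBIC))
E
```

```text
wrist tip L [ 0.6217 -0.1954  0.2135]
foot [ 0.6559 -0.1572  0.01  ] [ 0.62   -0.3694  0.01  ]
tri L tip top+wrist [ 0.6246 -0.1977  0.2071]
tips scene-top [ 0.6249 -0.1987  0.2033] [ 0.6019 -0.3244  0.2088]
```

View pics/c27.png

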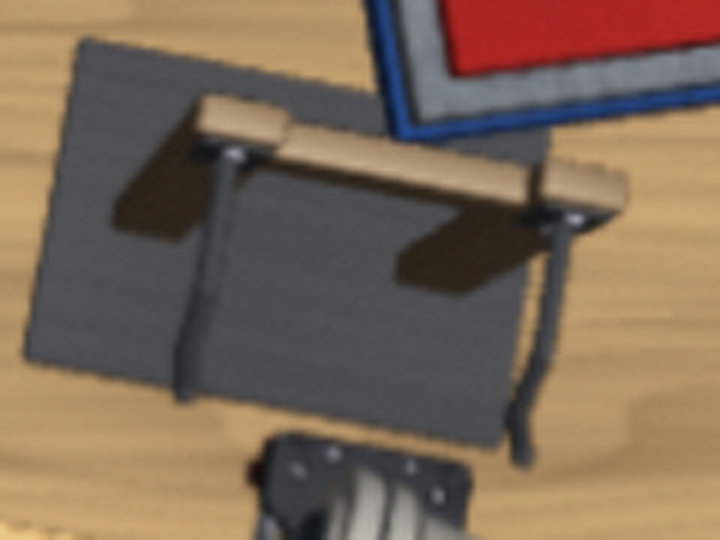

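```bash
python3 p.py .505 -.2405 .236 -.178
```

```text
t 31.5 pos [ 0.5015 -0.2116  0.2796] jawyaw -0.178 appr [ 0.0004  0.0009 -1.    ] gap 0.0132 F [-0.0679  0.4856 -5.6809] j [-0.4217  0.2607  1.7738  0.001   1.1071 -0.2441]
shift [0.087 0.017 0.056] turn [-0.    -0.002 -0.   ] rows 1.0
```

Call:
{"api": "step_arm", "payload": {
  "increments": [
    {"x":0.02,"y":0.008,"z":0.03,"rx":0,"ry":0,"rz":0},
    {"x":0.05,"y":0.017,"z":0.056,"rx":0,"ry":0,"rz":0},
    {"x":0.087,"y":0.017,"z":0.056,"rx":0,"ry":0,"rz":0},
    {"x":0.087,"y":0.017,"z":0.056,"rx":0,"ry":0,"rz":0},
    {"x":0.087,"y":0.017,"z":0.056,"rx":0,"ry":0,"rz":0}
  ]
}}

```text
t: 32.0
position: [0.5048, -0.2421, 0.2357]
ee_rot: [0.453, 0.543, 0.454, -0.543]
ft_force: [0.7, -0.1, -5.6]
finger_gap: 0.0129
```

```bash
python3 p.py .57 -.252 .233 -.178;python3 p.py .632 -.2635 .233 -.178; python3 - <<'E'
from h import *
c=capture("scene");save(c,"s28.png",3.5,(80,80,280,250))
E
```

```text
t 32.0 pos [ 0.5048 -0.2421  0.2357] jawyaw -0.18 appr [-0.0006  0.0012 -1.    ] gap 0.0129 F [ 0.7046 -0.0952 -5.6392] j [-0.4689  0.3359  1.7801  0.0009  1.0267 -0.2894]
shift [ 0.005  0.132 -0.004] turn [-0.004 -0.002  0.002] rows 1.3
t 32.0 pos [ 0.5048 -0.2421  0.2357] jawyaw -0.18 appr [-0.0006  0.0012 -1.    ] gap 0.0129 F [ 0.7046 -0.0952 -5.6392] j [-0.4689  0.3359  1.7801  0.0009  1.0267 -0.2894]
shift [ 0.005  0.258 -0.003] turn [-0.004 -0.002  0.002] rows 2.6
```

View pics/s28.png

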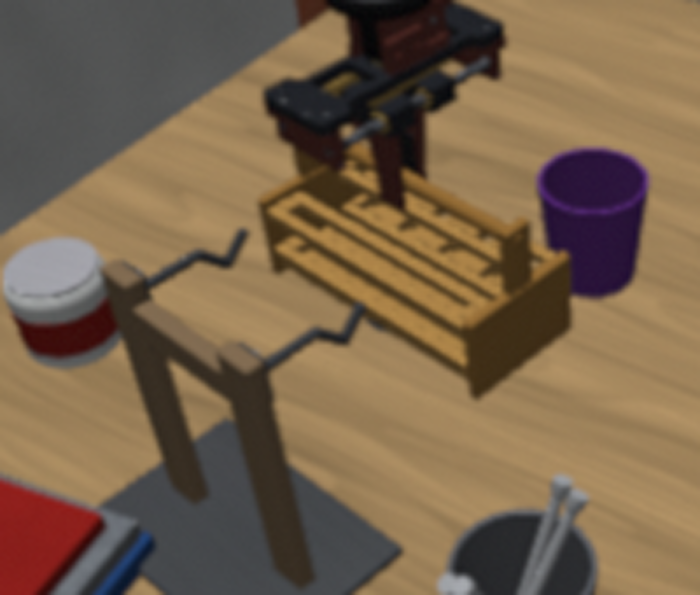

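Call:
{"api": "step_arm", "payload": {
  "increments": [
    {"x":0.004,"y":0.04,"z":-0.003,"rx":0,"ry":0,"rz":0},
    {"x":0.005,"y":0.08,"z":-0.004,"rx":0,"ry":0,"rz":0},
    {"x":0.005,"y":0.12,"z":-0.004,"rx":0,"ry":0,"rz":0},
    {"x":0.005,"y":0.15,"z":-0.004,"rx":0,"ry":0,"rz":0},
    {"x":0.005,"y":0.15,"z":-0.004,"rx":0,"ry":0,"rz":0}
  ]
}}

```text
t: 32.55
position: [0.5817, -0.2538, 0.2352]
ee_rot: [0.455, 0.544, 0.452, -0.542]
ft_force: [0.1, 0.6, -5.2]
finger_gap: 0.0134
```

```bash
python3 p.py .632 -.2635 .233 -.178; python3 - <<'E'
from h import *
c=capture("scene");save(c,"s29.png",3.5,(80,80,280,250))
E
```

```text
t 32.55 pos [ 0.5817 -0.2538  0.2352] jawyaw -0.179 appr [ 0.0045 -0.001  -1.    ] gap 0.0134 F [ 0.1313  0.6284 -5.2457] j [-0.4306  0.4423  1.6156  0.0011  1.0792 -0.2522]
shift [0.005 0.102 0.001] turn [-0.002  0.    -0.009] rows 1.0
```

View pics/s29.png

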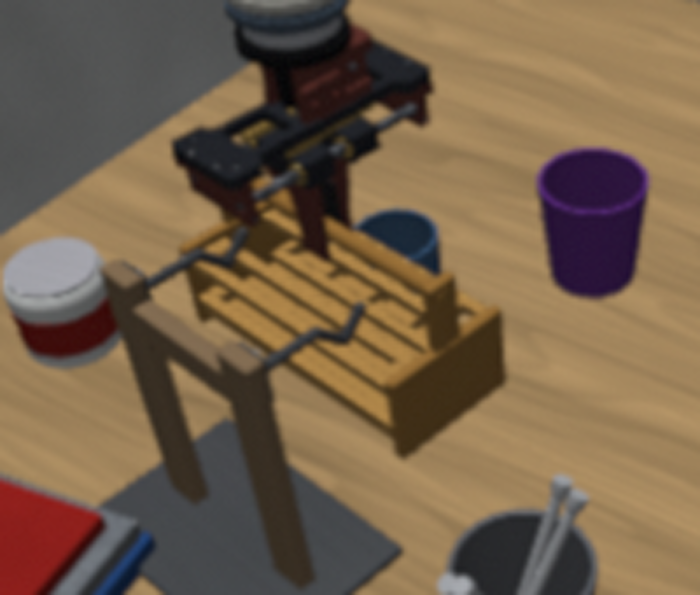

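Call:
{"api": "step_arm", "payload": {
  "increments": [
    {"x":0.002,"y":0.03,"z":0.001,"rx":0,"ry":0,"rz":0},
    {"x":0.003,"y":0.06,"z":0.001,"rx":0,"ry":0,"rz":0},
    {"x":0.003,"y":0.09,"z":0.001,"rx":0,"ry":0,"rz":0},
    {"x":0.003,"y":0.1,"z":0.001,"rx":0,"ry":0,"rz":0},
    {"x":0.003,"y":0.1,"z":0.001,"rx":0,"ry":0,"rz":0}
  ]
}}

```text
t: 33.1
position: [0.6282, -0.2626, 0.2328]
ee_rot: [0.453, 0.543, 0.453, -0.542]
ft_force: [0.9, -0.6, -5.4]
finger_gap: 0.0131
```

```bash
python3 p.py .632 -.2635 .2125 -.178; python3 - <<'E'
from h import *
import pickle
c=capture("scene");save(c,"s30.png",3.5,(80,80,280,250))
c=capture("wrist");save(c,"w30.png",1.5)
E
```

```text
t 33.1 pos [ 0.6282 -0.2626  0.2328] jawyaw -0.179 appr [ 0.0009  0.0004 -1.    ] gap 0.0131 F [ 0.8748 -0.5523 -5.397 ] j [-0.4138  0.5137  1.5038  0.0008  1.1234 -0.2347]
shift [0.041 0.008 0.   ] turn [-0.003 -0.001 -0.002] rows 0.4
```

View pics/s30.png

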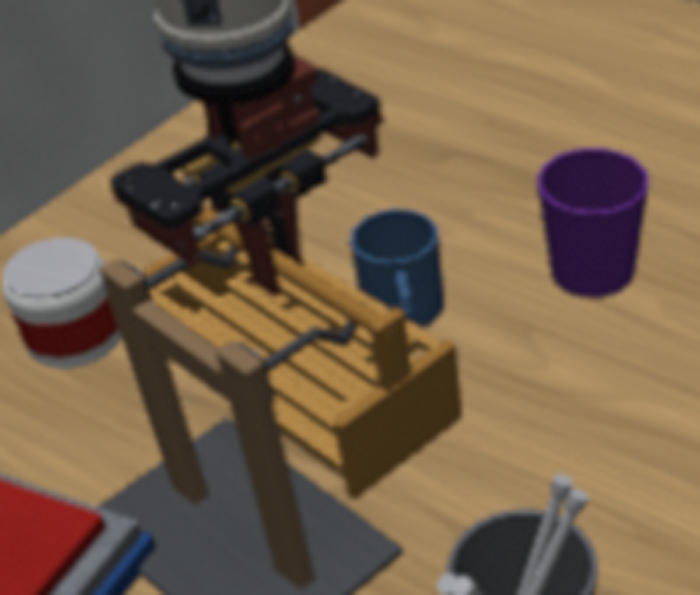

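View pics/w30.png

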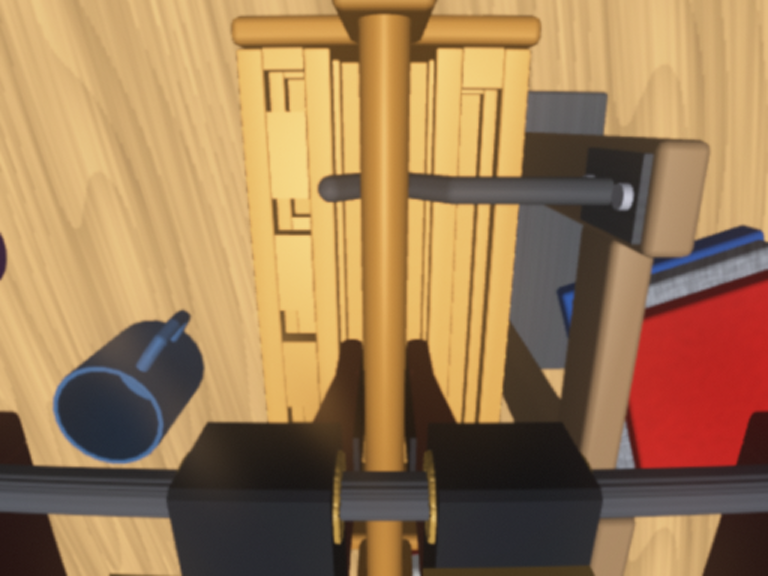

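Call:
{"api": "step_arm", "payload": {
  "increments": [
    {"x":0.01,"y":0.002,"z":0,"rx":0,"ry":0,"rz":0},
    {"x":0.02,"y":0.003,"z":0,"rx":0,"ry":0,"rz":0},
    {"x":0.03,"y":0.004,"z":0,"rx":0,"ry":0,"rz":0},
    {"x":0.036,"y":0.004,"z":0,"rx":0,"ry":0,"rz":0},
    {"x":0.036,"y":0.004,"z":0,"rx":0,"ry":0,"rz":0}
  ]
}}

```text
t: 33.7
position: [0.6299, -0.263, 0.2141]
ee_rot: [0.453, 0.543, 0.453, -0.543]
ft_force: [-1.1, 1.2, -5.5]
finger_gap: 0.013
```

```bash
python3 p.py .632 -.2635 .2125 -.178; python3 - <<'E'
from h import *
print(get_obs()["moment"])
c=capture("wrist");save(c,"w31.png",1)
E
```

```text
t 33.7 pos [ 0.6299 -0.263   0.2141] jawyaw -0.18 appr [-0.0003  0.0008 -1.    ] gap 0.013 F [-1.1245  1.1898 -5.4599] j [-0.4131  0.5361  1.5123  0.0007  1.0937 -0.2338]
shift [0.003 0.004 0.   ] turn [-0.003 -0.001  0.001] rows 0.1
[-0.06576449  0.30542966 -0.11908329]
```

View pics/w31.png

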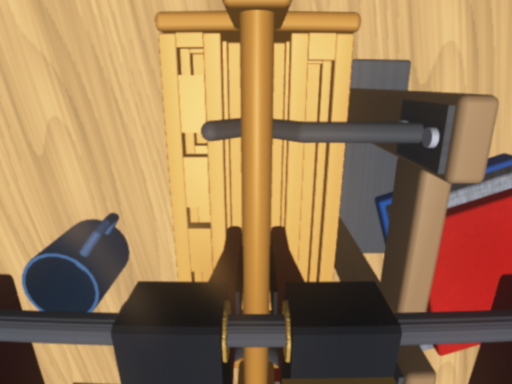

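Call:
{"api": "step_arm", "payload": {
  "increments": [
    {"x":0.004,"y":0.001,"z":0,"rx":0,"ry":0,"rz":0},
    {"x":0.006,"y":0.001,"z":0,"rx":0,"ry":0,"rz":0},
    {"x":0.006,"y":0.001,"z":0,"rx":0,"ry":0,"rz":0},
    {"x":0.006,"y":0.001,"z":0,"rx":0,"ry":0,"rz":0}
  ]
}}

```text
t: 34.15
position: [0.6304, -0.2631, 0.2139]
ee_rot: [0.453, 0.543, 0.453, -0.543]
ft_force: [-9.3, 3.0, 8.0]
finger_gap: 0.0126
```

```bash
python3 p.py .632 -.2635 .2105 -.178; python3 -c "
from h import *
print(get_obs()['moment'])"
```

```text
t 34.15 pos [ 0.6304 -0.2631  0.2139] jawyaw -0.18 appr [ 0.0007  0.0004 -1.    ] gap 0.0126 F [-9.2577  2.9558  7.9986] j [-0.413   0.5367  1.5119  0.0007  1.0925 -0.2335]
shift [0.007 0.003 0.   ] turn [-0.004 -0.001 -0.001] rows 0.1
[ 0.36581206  1.46554318 -0.09510951]
```

Call:
{"api": "step_arm", "payload": {
  "increments": [
    {"x":0,"y":-0.003,"z":0,"rx":0,"ry":0,"rz":0},
    {"x":0,"y":-0.005,"z":0,"rx":0,"ry":0,"rz":0},
    {"x":0,"y":-0.005,"z":0,"rx":0,"ry":0,"rz":0}
  ]
}}

```text
t: 34.45
position: [0.6286, -0.2629, 0.2124]
ee_rot: [0.454, 0.543, 0.453, -0.542]
ft_force: [-3.8, 0.7, 2.8]
finger_gap: 0.013
```

```bash
python3 p.py .632 -.2635 .2105 -.178; python3 -c "
from h import *
print(get_obs()['moment'])"
```

```text
t 34.45 pos [ 0.6286 -0.2629  0.2124] jawyaw -0.18 appr [ 0.002  -0.0003 -1.    ] gap 0.013 F [-3.8362  0.654   2.8256] j [-0.4138  0.5352  1.5182  0.0006  1.0863 -0.2345]
shift [ 0.004  0.007 -0.   ] turn [-0.003 -0.    -0.004] rows 0.1
[-0.03551269  0.56884437 -0.01241518]
```

Call:
{"api": "step_arm", "payload": {
  "increments": [
    {"x":0.002,"y":-0.004,"z":0,"rx":0,"ry":0,"rz":0},
    {"x":0.003,"y":-0.005,"z":0,"rx":0,"ry":0,"rz":0},
    {"x":0.003,"y":-0.005,"z":0,"rx":0,"ry":0,"rz":0},
    {"x":0.003,"y":-0.005,"z":0,"rx":0,"ry":0,"rz":0}
  ]
}}

```text
t: 34.85
position: [0.628, -0.2628, 0.2118]
ee_rot: [0.455, 0.544, 0.451, -0.541]
ft_force: [2.0, 1.0, 5.5]
finger_gap: 0.0132
```

```bash
python3 p.py .632 -.2635 .2105 -.178; python3 -c "
from h import *
print(get_obs()['moment'])"
```

```text
t 34.85 pos [ 0.628  -0.2628  0.2118] jawyaw -0.18 appr [ 0.006  -0.0013 -1.    ] gap 0.0132 F [2.0157 0.971  5.5487] j [-0.4144  0.5332  1.5232  0.0014  1.0791 -0.2355]
shift [ 0.003  0.008 -0.   ] turn [-0.003  0.    -0.012] rows 0.1
[-0.07666084 -0.1837671   0.03717656]
```

Call:
{"api": "step_arm", "payload": {
  "increments": [
    {"x":0.002,"y":0,"z":0,"rx":0,"ry":0,"rz":0},
    {"x":0.002,"y":0,"z":0,"rx":0,"ry":0,"rz":0},
    {"x":0.002,"y":0,"z":0,"rx":0,"ry":0,"rz":0},
    {"x":0.002,"y":0,"z":0,"rx":0,"ry":0,"rz":0}
  ]
}}

```text
t: 35.25
position: [0.628, -0.2628, 0.2117]
ee_rot: [0.455, 0.544, 0.451, -0.541]
ft_force: [-0.3, 0.6, 10.8]
finger_gap: 0.0126
```

```bash
python3 p.py .632 -.2635 .2105 -.178; python3 - <<'E'
from h import *
print(get_obs()["moment"])
c=capture("wrist");save(c,"w32.png",1.5)
c=capture("scene");save(c,"s32.png",3.5,(80,80,280,250))
E
```

```text
t 35.25 pos [ 0.628  -0.2628  0.2117] jawyaw -0.179 appr [ 0.0064 -0.0015 -1.    ] gap 0.0126 F [-0.263   0.5577 10.8385] j [-0.4143  0.5332  1.5235  0.0013  1.0785 -0.2355]
shift [ 0.002  0.008 -0.   ] turn [-0.003  0.001 -0.013] rows 0.1
[0.04283577 0.17091587 0.03829015]
```

View pics/w32.png

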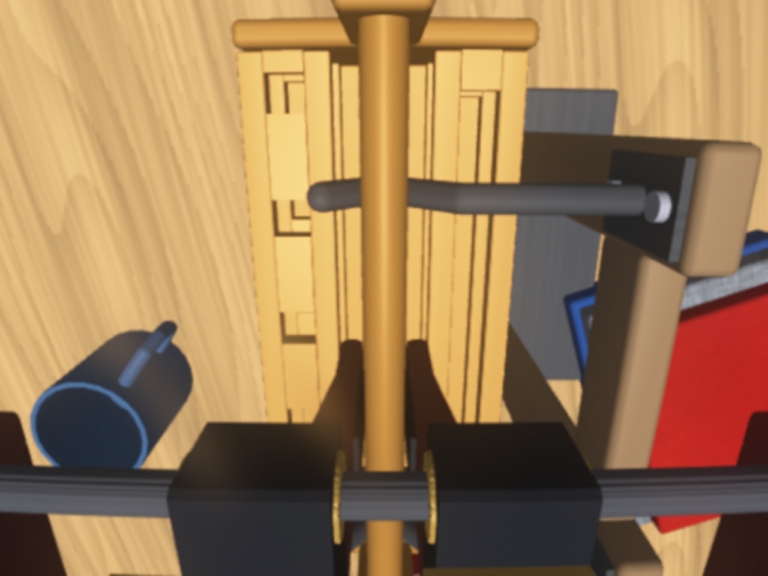

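View pics/s32.png

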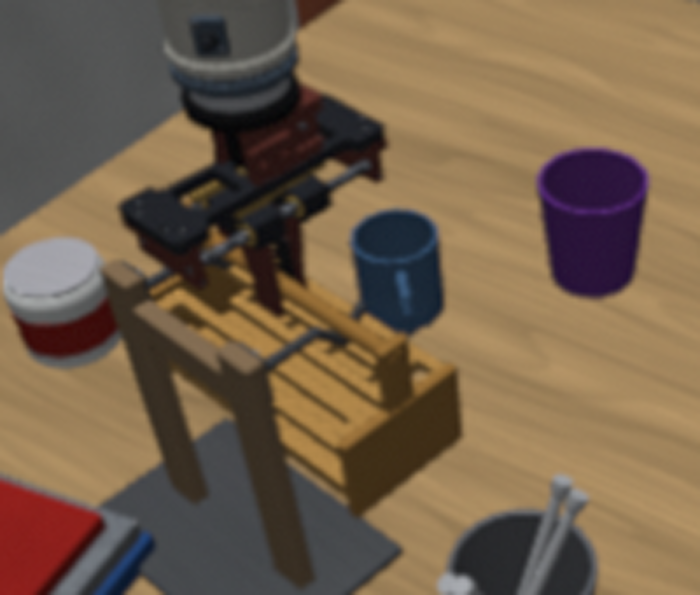

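The push-up force rose from about 5 to 11 N with no further descent. The sideways force and roll moment are near zero, and TCP z = 0.2117. In the wrist view the bar crosses the hook behind its tip at (213,131). I take it as seated in both hooks, so I release gently.

Call:
{"api": "step_arm", "payload": {
  "increments": [
    {"x":-0.001,"y":0,"z":0,"rx":0,"ry":0,"rz":0},
    {"x":-0.001,"y":0,"z":0,"rx":0,"ry":0,"rz":0},
    {"x":-0.001,"y":0,"z":0,"rx":0,"ry":0,"rz":0},
    {"x":-0.001,"y":0,"z":0,"rx":0,"ry":0,"rz":0},
    {"x":-0.001,"y":0,"z":0,"rx":0,"ry":0,"rz":0}
  ],
  "gripper": -0.2
}}

```text
t: 35.85
position: [0.6259, -0.2622, 0.2093]
ee_rot: [0.453, 0.543, 0.453, -0.543]
ft_force: [0.4, 0.6, 0.2]
finger_gap: 0.0353
```

```bash
python3 p.py .628 -.2628 .32 -.178; python3 - <<'E'
from h import *
c=capture("wrist");save(c,"w33.png",1)
E
```

```text
t 35.85 pos [ 0.6259 -0.2622  0.2093] jawyaw -0.18 appr [ 0.0007  0.0006 -1.    ] gap 0.0353 F [0.3793 0.6228 0.2427] j [-0.4146  0.5351  1.5261  0.0009  1.0799 -0.2354]
shift [-0.221  0.004  0.   ] turn [-0.003 -0.001 -0.001] rows 2.2
```

View pics/w33.png

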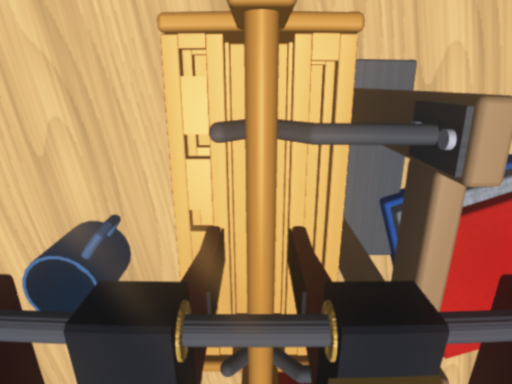

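Call:
{"api": "step_arm", "payload": {
  "increments": [
    {"x":-0.04,"y":0.003,"z":0,"rx":0,"ry":0,"rz":0},
    {"x":-0.1,"y":0.004,"z":0,"rx":0,"ry":0,"rz":0},
    {"x":-0.18,"y":0.004,"z":0,"rx":0,"ry":0,"rz":0},
    {"x":-0.26,"y":0.004,"z":0,"rx":0,"ry":0,"rz":0},
    {"x":-0.3,"y":0.004,"z":0,"rx":0,"ry":0,"rz":0}
  ]
}}

```text
t: 36.4
position: [0.6288, -0.2631, 0.3639]
ee_rot: [0.455, 0.544, 0.451, -0.542]
ft_force: [0.7, -0.5, -0.6]
finger_gap: 0.0353
```

```bash
python3 p.py .5 -.05 .4 -.178; python3 - <<'E'
from h import *
c=capture("wrist");save(c,"w34.png",1)
E
```

```text
t 36.4 pos [ 0.6288 -0.2631  0.3639] jawyaw -0.18 appr [ 0.0058 -0.0017 -1.    ] gap 0.0353 F [ 0.7115 -0.4668 -0.5703] j [-0.4141  0.4038  1.3743  0.0008  1.3575 -0.2346]
shift [-0.074 -0.329 -0.373] turn [-0.003  0.001 -0.012] rows 5.0
```

View pics/w34.png

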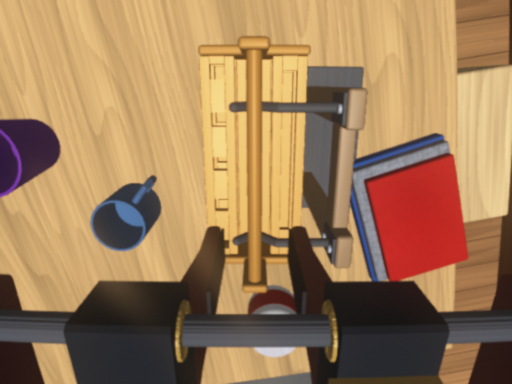

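Rack hangs on both hooks: tips at wrist (233,107) and (238,240), bar behind each. Moving back for a clear final look.

Call:
{"api": "step_arm", "payload": {
  "increments": [
    {"x":-0.074,"y":-0.15,"z":0,"rx":0,"ry":0,"rz":0},
    {"x":-0.074,"y":-0.25,"z":0,"rx":0,"ry":0,"rz":0},
    {"x":-0.074,"y":-0.4,"z":-0.05,"rx":0,"ry":0,"rz":0},
    {"x":-0.074,"y":-0.45,"z":-0.1,"rx":0,"ry":0,"rz":0},
    {"x":-0.074,"y":-0.45,"z":-0.15,"rx":0,"ry":0,"rz":0}
  ]
}}

```text
t: 36.95
position: [0.4203, -0.154, 0.3954]
ee_rot: [0.452, 0.544, 0.453, -0.543]
ft_force: [0.0, 1.1, 0.6]
finger_gap: 0.0349
```

Call:
{"api": "step_arm", "payload": {
  "increments": [
    {"x":0,"y":0,"z":0,"rx":0,"ry":0,"rz":0},
    {"x":0,"y":0,"z":0,"rx":0,"ry":0,"rz":0},
    {"x":0,"y":0,"z":0,"rx":0,"ry":0,"rz":0}
  ]
}}

```text
t: 37.25
position: [0.4236, -0.1546, 0.3961]
ee_rot: [0.453, 0.543, 0.453, -0.542]
ft_force: [-0.5, -0.0, 0.7]
finger_gap: 0.0351
```

```bash
python3 p.py .45 -.05 .4 -.178; python3 - <<'E'
from h import *
import pickle
for n in ("scene","top"):
    c=capture(n);save(c,n+"35.png",1.5);pickle.dump(c,open(n+"35.pkl","wb"))
a=c["color"][:,:,::-1]
cv2.imwrite("pics/c35.png",cv2.resize(a[110:200,90:290],None,fx=4,fy=4,interpolation=cv2.INTER_CUBIC))
E
```

```text
t 37.25 pos [ 0.4236 -0.1546  0.3961] jawyaw -0.18 appr [ 0.0012  0.0001 -1.    ] gap 0.0351 F [-0.5099 -0.0274  0.7177] j [-0.3767 -0.0051  1.8119  0.0006  1.3337 -0.1972]
shift [-0.008  0.015 -0.215] turn [-0.003 -0.001 -0.002] rows 2.2
```

View pics/scene35.png

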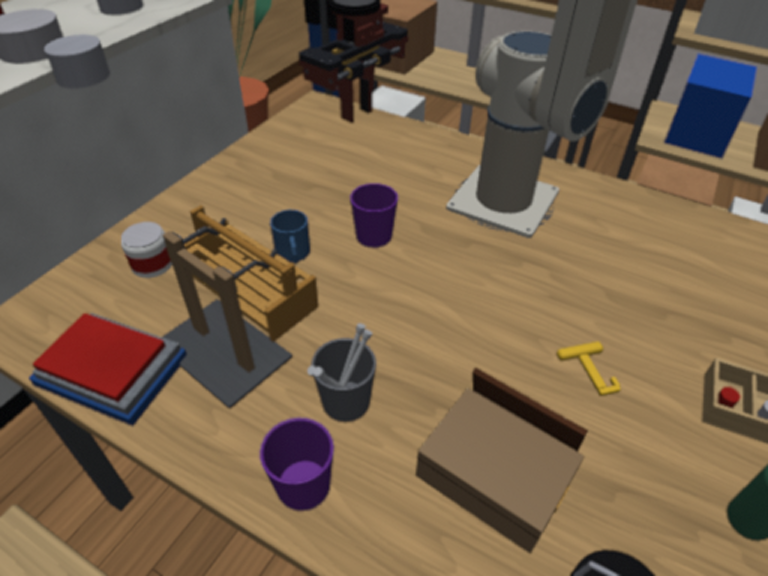

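View pics/top35.png

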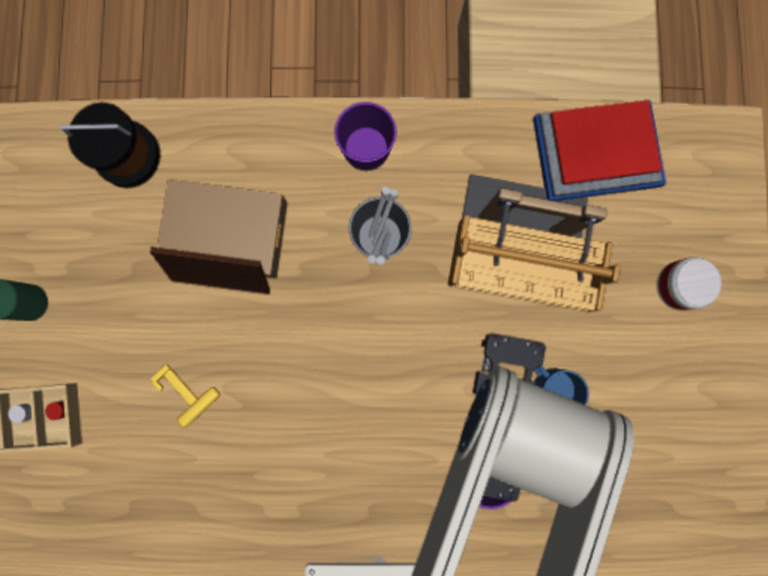

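View pics/c35.png

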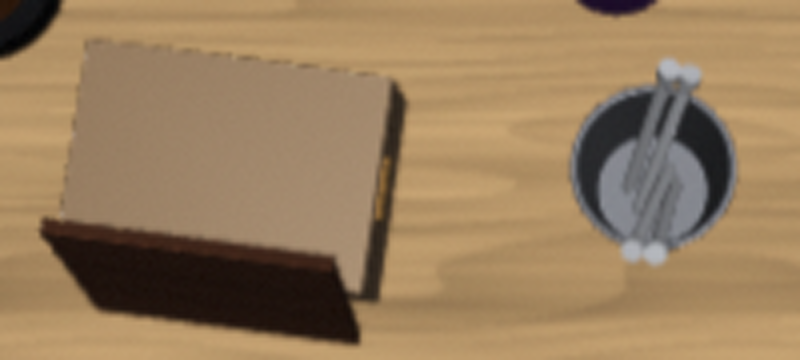

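```bash
python3 - <<'E'
from h import *
import pickle
np.set_printoptions(precision=4,suppress=True)
t=pickle.load(open("top35.pkl","rb"))
q=lambda x,y,z:onz(t,90+x/4-.4,110+y/4-.4,z)
T=[q(42,233,.144),q(337,265,.144)];B=[q(98,308,0),q(357,342,0)]
mT=sum(T)/2;mB=sum(B)/2;print(T,B,mT,mB)
ux=np.array([np.cos(-.128),np.sin(-.128),0]);uy=np.array([-ux[1],ux[0],0])
F=np.array([.6302,.257,0]);
for n,p in (("top",mT),("bot",mB)): print(n,"box x,y from front mid",(p-F)@ux,(p-F)@uy)
print("slant",np.arctan2((mT-mB)@ux,.146),"yaw",[np.arctan2(-(a-b)[0],(a-b)[1]) for a,b in (T,B)])
# bar ends (posts tops z .2245)
L=onz(t,463/1.5,247/1.5,.2245);Rr=onz(t,616/1.5,272/1.5,.2245);m=(L+Rr)/2;print("bar",L,Rr,m)
E
```

```text
[array([0.6481, 0.3464, 0.144 ]), array([0.6289, 0.1665, 0.144 ])] [array([0.6141, 0.3519, 0.    ]), array([0.5917, 0.1753, 0.    ])] [0.6385 0.2564 0.144 ] [0.6029 0.2636 0.    ]
top box x,y from front mid 0.008293053864081065 0.0005004712200156438
bot box x,y from front mid -0.027945619993353037 0.00304333685360325
slant 0.24329333838873382 yaw [np.float64(-0.1062543633493457), np.float64(-0.12621164437604593)]
bar [ 0.6469 -0.1459  0.2245] [ 0.6111 -0.3768  0.2245] [ 0.629  -0.2614  0.2245]
```

```bash
python3 -c "
from rig import job_done
print(job_done())"
```

```text
the job is handed in; nothing more can be done
None
```

I handed the job in at about 37 s of the 208 s allowed, with every part of the task done as far as my last pictures show. The hand-in gives no verdict.

- **Pegs:** Four pegs were in the rack. All four stand point down in the grey pot, leaning on its rim in two pairs. The pot is upright and showed no visible shift at any of my looks.
- **Board:** It leans on the oak box front at a slant of about 0.24 rad. It is within about 3 mm of centre and within 0.02 rad of parallel. Its lower edge is about 28 mm out from the box.
- **Rack:** Before I let go, the upward force on the tool reached 11 N with no further descent. The sideways force and roll moment were near zero, with the bar at about 0.211 m. Afterwards the pictures show it hanging level behind both hook tips, with the bar middle at about (0.629, -0.261), within a few mm of the seat I had worked out.
- **Disagreements:** The wrist camera differed from the top camera by 3 to 5 mm in places. The bar met the rear slope of the hooks first, so I moved it about 2 mm forward before it went down.
- **Other objects:** The puller, mug and the rest look undisturbed.

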